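# Turn the drying specimen plates over and dust them off

## Robot

A 6-joint arm with a two-finger parallel gripper is mounted at the origin on the work surface. World frame = base frame: x ahead of the robot, y to its left, z up, the work surface at z = 0. Lengths are in m, angles in degrees, forces in N, time in s.
With the tool pointing down it reaches from about 0.35 to 0.875 m from the base axis. Payload 4.2 kg.
Tool frame: the origin (TCP) lies on the centre line of the jaws, within the pads' length; the fingertips stand r.tip_extent ahead of it and the grasp point (between the pads) lies 11 mm behind it (r.tip_extent is the distance from the TCP to the fingertips, in m); z points along the fingers, y is the line along which they close (so a half turn about z gives the same grasp; the last joint's range is limited). The gripper opens to 87 mm and grips with 3 to 60 N. Pads are 19 mm wide; open, the fingers measure 117 mm over their backs; the gripper's body (75 mm by 190 mm) begins 51 mm behind the grasp point.
Start: joints at [-61.1, 22.042, 0.453, 0, -68.411, -14.817], TCP at [0.152, -0.606, 0.231] pointing down, gripper open.
Joint ranges: [-179.83, 179.83], [-69.29, 118.12], [-61.27, 80.66], [-181.25, 117.63], [-171.15, -9.14], [-177.46, 177.46]. Speed limits (degrees/s): [159.86, 159.86, 180, 180, 180, 180].

## Interface

Orientations are given as a 3x3 rotation matrix whose columns are the frame's x, y, z axes.
In Python, from station import r gives the robot as it stands.
- The arm moves only by the shell command python3 -m jog 'ROWS'. ROWS is text: rows parted by semicolons, each of 5 numbers parted by spaces: the opening, from 0 (shut) to 1 (fully open), then the shift along the world's x, y, z in mm, then the turn about the world's z in degrees. In form: hand dx dy dz roll; .... A call has 1 to 5 rows; each row shifts and turns the commanded pose from where the row before left it; what a row does not reach is not made up. A row lasts 1/8 s, in which the tool goes at most 62.5 mm and 10.7 degrees, less where a joint would pass 70% of its speed; a pose out of reach is approached as far as the arm can. A call is refused whole if a number of a shift passes 62.5 or a number of a turn 10.7, either way. A call with a gripper value outside its range is refused whole. The fingers move at their own pace and stop on an object; the grip force is fixed at half the most. Time passes only in rows, so rows that do not move let the fingers close. It gives the time, the measured TCP pose, the force, the opening and the grip force at its end, in the units of the state.
- r.sense(): the state, without advancing time (a new reading comes with each control period).
- r.capture(name): name is "side" or "top"; returns a dict with "pixels" (384x512x3 uint8, red, green, blue), "fovy" (degrees; the focal length in pixels is half the picture's height over the tangent of half this angle, whatever the lens; pixels are square), "cx", "cy" (the principal point, pixels), "origin" and "orientation" of the camera in the world. Camera axes: x right, y down, z forward; pixel columns grow to the right and rows downward; lengths in m; the calibration is good to about 2 mm. A picture is of the moment at which its call begins. There is no depth.
- r.finish_job(): hands the job in; it is judged then, once.
The state is a dict: "time_s": time; "joints": joint angles; "joint_velocities": joint speeds; "effort": joint torques, N m; "tcp_pos": TCP position; "ee_rot": TCP orientation; "wrist_force": force on the tool from outside, world axes, zero at the start; "moment": the same for the moment, N m; "gripper_width": opening from 0.0 (shut) to 1.0 (fully open); "gripper_force": force on a finger pad.
Only numpy, scipy, OpenCV 4.12 (cv2) and the standard library are available. Lean on these libraries where they do the work, as an engineer would, in place of code of your own. Each camera call takes 0.05 s, during which the arm holds its last target. There are 200 camera calls.

## Task

Lift the red-capped jar off the green cutting mat and stand it on the round cork coaster. Then turn every specimen plate from the blue pad over, so that they all lie flat on the green mat with the white specimen face up, well inside its edges and none on top of another. When they are all there, press the red cap of the duster can fully down and let it spring back up, leaving the other things on the bench alone.

Things in the scene. Friction and masses are not known exactly. Their poses are not given: they have to be found in the camera images.
- plateA: Specimen plate, slab 90 (x) x 44 (y) x 14 mm (z), 100 g; one face white with a pink disc, the other dark grey. Origin mid-slab; z points out of the DARK face. Two brass ball-ended studs (radius 7 mm, level with mid-thickness) stick out of the long edges at x = +35 mm, to y = +-30 mm: 60 mm over both, to pinch along y. Starts on the blue pad dark face up. None if absent.
- plateB: As plateA. Pinched by its two studs from above or leaning, it turns with the tool; it pivots about the studs only if pushed (and creeps slowly under its weight). Let go upright on its 14 x 44 mm end, studs on top, it stands by itself and the studs can be gripped afresh.
- plateC: As plateA, to which it is identical. None if absent.
- plateD: As plateA, to which it is identical. None if absent.
- jar: Squat cream jar with a red lid, 64 mm across, 60 mm tall, 160 g. Origin at the centre of its underside, z up. Starts standing on the green mat.
- mat: Green cutting mat with a fine grid, fixed, 320 mm (its x) by 280 mm (its y), 3 mm thick. Origin at the centre of its underside on the bench.
- pad: Pale blue drying pad, fixed, 300 mm (its x) by 280 mm (its y), 2 mm thick. Origin at the centre of its underside.
- coaster: Round cork coaster, fixed, 92 mm across, 4 mm thick. Origin at the centre of its underside. It lies to the outer right of the mat or the outer left of the pad.
- can: White and blue duster can, 52 mm across, clamped upright and fixed to the bench between pad and mat, towards the back; with its cap 163 mm tall. A thin clamp post stands 33 mm beyond its axis. Origin at the centre of its underside.
- cap_top (a point): Centre of the top of the can's red cap (28 mm across), 163 mm above the bench when it is up.
- cap (a joint): How far the red cap is pushed straight down, in m: 0 up, 0.008 fully down. Spring: about 2 N to start, 6 N fully down; it returns by itself.
- amber_bottle: Amber bottle with a black cap, 54 mm across, 100 mm tall, origin at the centre of its underside; it stands at the outer end away from the coaster. Bystander: leave it standing where it is.
- petri_dish: Closed flat dish, 84 mm across, 14 mm tall, between pad and mat, nearest the robot, origin at the centre of its underside. Bystander: leave it standing where it is.
- lens_case: Small black round case with a metal band, 38 mm across, 35 mm tall, behind the pad, origin at the centre of its underside. Bystander: leave it standing where it is.
Things that resemble listed ones, but are neither listed nor needed, are in the scene too. Leave any purple look-alike of the plateA alone.

How it is judged:
By the outcome, as a careful person would: the job done as asked, in the order asked, and still so for the second after the job is handed in, with the robot touching nothing.
Of plateA, plateB, plateC, plateD only 3 to 4 are there at a start; the rules pass over those that are not, and their reading is None.
At some moment in a run one of plateA, plateB, plateC, plateD, jar may be knocked a few centimetres aside while the robot is not near it.
Once in a run the grip may slacken for a moment while it holds something.
It also fails if it takes over 210 s, if anything falls off the work surface, if the arm or the gripper's body presses on something with over 40 N, if the wrist force passes 120 N, or if a joint passes its speed limit or range.

## Working session

There is one attempt and no reset: what is moved stays moved. The work goes in short steps, Python scripts to look and compute and a shell command to move; the robot and the scene stay as the last step left them, time stands still between calls to the robot, and variables do not carry over. Pictures are saved under pics/ and viewed, at most 14 in all, crops included, and the job is handed in when it is done.

```bash
ls; mkdir -p pics
python3 - <<'E'
from station import r
import cv2,pickle,numpy as np
s=r.sense(); print({k:np.round(v,3).tolist() for k,v in s.items()}, r.tip_extent)
d={}
for n in("top","side"):
    c=r.capture(n); d[n]=c; print(n,{k:np.round(v,4).tolist() for k,v in c.items() if k!="pixels"})
    cv2.imwrite(f"pics/{n}0.png",cv2.resize(c["pixels"][:,:,::-1],None,fx=1.5,fy=1.5,interpolation=cv2.INTER_CUBIC))
pickle.dump(d,open("c0.pkl","wb"))
E
```

```text
pics
{'time_s': 0.0, 'joints': [-61.1, 22.091, 0.38, -0.03, -68.411, -14.817], 'joint_velocities': [-0.009, -0.018, 0.051, 0.071, -0.038, 0.017], 'effort': [0.001, -39.066, 18.741, 4.22, 0.011, -0.0], 'tcp_pos': [0.152, -0.606, 0.229], 'ee_rot': [[-0.97, -0.243, -0.001], [-0.243, 0.97, 0.002], [0.0, 0.002, -1.0]], 'wrist_force': [0.999, -0.655, 0.543], 'moment': [-0.048, 0.017, -0.041], 'gripper_force': 0.0, 'gripper_width': 0.999} 0.008
top {'fovy': 42.9685, 'cx': 265.8858, 'cy': 194.5841, 'origin': [0.4174, 0.0184, 1.8032], 'orientation': [[0.0245, -0.9985, 0.0497], [-0.9997, -0.0248, -0.0052], [0.0064, -0.0495, -0.9988]]}
side {'fovy': 46.388, 'cx': 266.0911, 'cy': 198.6953, 'origin': [-0.0892, 0.8475, 0.9163], 'orientation': [[-0.8098, -0.3677, 0.4571], [-0.5864, 0.4855, -0.6484], [0.0165, -0.7932, -0.6088]]}
```

View pics/top0.png

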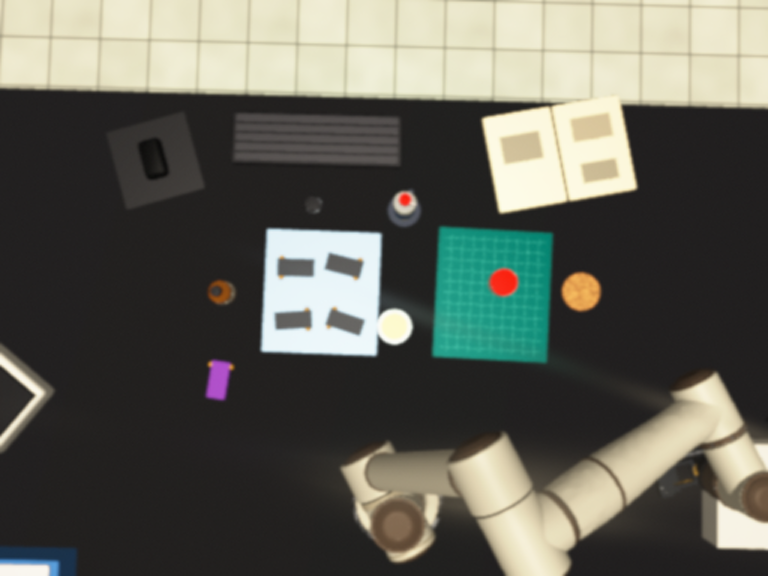

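View pics/side0.png

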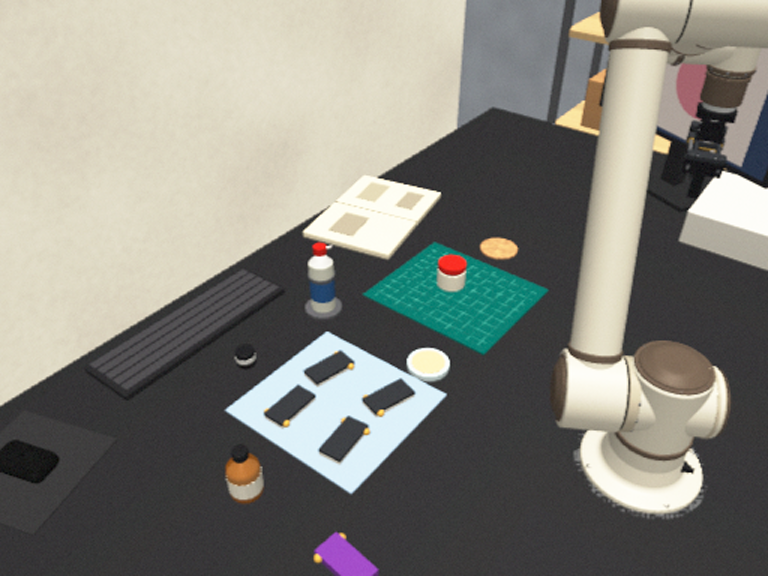

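```bash
cat > h.py <<'E'
import cv2,numpy as np
from station import r
def grab(names=("top","side")): return {n:r.capture(n) for n in names}
def f(c): return 192/np.tan(np.radians(c["fovy"]/2))
def ray(c,p):
    d=np.array([(p[0]-c["cx"])/f(c),(p[1]-c["cy"])/f(c),1.]); return np.array(c["origin"]),np.array(c["orientation"])@d
def onz(c,p,z):
    o,d=ray(c,p); return (o+d*(z-o[2])/d[2])[:2]
def tri(c1,p1,c2,p2):
    A=[];b=[]
    for c,p in((c1,p1),(c2,p2)):
        o,d=ray(c,p); d/=np.linalg.norm(d); M=np.eye(3)-np.outer(d,d); A.append(M); b.append(M@o)
    return np.linalg.lstsq(np.vstack(A),np.hstack(b),rcond=None)[0]
def proj(c,P):
    v=np.array(c["orientation"]).T@(np.array(P)-c["origin"]); return f(c)*v[:2]/v[2]+[c["cx"],c["cy"]]
def hsv(c): return cv2.cvtColor(c["pixels"],cv2.COLOR_RGB2HSV)
def mask(c,lo,hi): return cv2.inRange(hsv(c),np.array(lo),np.array(hi))
def blobs(m,amin=6):
    cs=cv2.findContours(m,cv2.RETR_EXTERNAL,cv2.CHAIN_APPROX_NONE)[0]
    n,l,s,ce=cv2.connectedComponentsWithStats(m)
    return [(ce[i],s[i,4],s[i,:4]) for i in range(1,n) if s[i,4]>=amin]
def hull(m):
    n,l,s,ce=cv2.connectedComponentsWithStats(m); i=1+np.argmax(s[1:,4])
    p=cv2.findNonZero((l==i).astype(np.uint8)); return cv2.convexHull(p)
PAD=((85,10,170),(110,90,255)); MAT=((75,90,50),(95,255,255)); RED=((0,180,120),(6,255,255)); ORG=((9,110,90),(28,255,255))
def inside(c,h):
    m=np.zeros(c["pixels"].shape[:2],np.uint8); cv2.fillConvexPoly(m,h,255); return m
E
python3 - <<'E'
from h import *
import pickle
d=pickle.load(open("c0.pkl","rb"))
for n,c in d.items():
    print(n)
    for nm,col,z in(("pad",PAD,.002),("mat",MAT,.003)):
        h=hull(mask(c,*col)); q=cv2.minAreaRect(h); ap=cv2.approxPolyDP(h,6,True)[:,0]
        print(nm,ap.tolist(),[np.round(onz(c,p,z),3).tolist() for p in ap])
        if nm=="pad":
            I=inside(c,h); V=hsv(c)[...,2]
            dk=cv2.bitwise_and(I,((V<110)*255).astype(np.uint8))
            for b in blobs(dk,40):
                x,y,w,hh=b[2]; sub=np.zeros_like(dk); sub[y:y+hh,x:x+w]=dk[y:y+hh,x:x+w]
                P=cv2.findNonZero(sub)[:,0].astype(float); W=np.array([onz(c,p,.016) for p in P])
                (cx,cy),wh,a=cv2.minAreaRect((W*1000).astype(np.float32))
                print("dark",b[0].round(1),b[1],onz(c,b[0],.016).round(4),np.round(wh),round(a,1))
            for b in blobs(cv2.bitwise_and(I,mask(c,*ORG)),2): print("org",b[0].round(1),b[1],onz(c,b[0],.009).round(4))
    for b in blobs(mask(c,*RED),8): print("red",b[0].round(1),b[1],b[2],onz(c,b[0],.063).round(4),onz(c,b[0],.163).round(4))
    for b in blobs(mask(c,*ORG),60): print("orgbig",b[0].round(1),b[1],b[2],onz(c,b[0],.004).round(4))
t,s=d["top"]["pixels"],d["side"]["pixels"]
a=cv2.resize(t[140:250,165:380,::-1],(800,409),interpolation=cv2.INTER_CUBIC)
cv2.imwrite("pics/crop1.png",a)
E
```

```text
top
pad [[253, 156], [249, 236], [174, 232], [178, 153]] [[0.649, 0.06], [0.353, 0.067], [0.361, 0.344], [0.653, 0.339]]
dark [229.  176.5] 192 [0.5696 0.1461] [78. 33.] 78.2
dark [196.5 177.9] 199 [0.5612 0.2652] [33. 77.] 1.4
dark [195.  212.9] 180 [0.4327 0.2667] [32. 75.] 5.2
dark [229.6 214.3] 172 [0.4307 0.1401] [75. 30.] 73.0
mat [[367, 154], [364, 242], [289, 238], [292, 151]] [[0.667, -0.363], [0.341, -0.356], [0.349, -0.08], [0.671, -0.084]]
red [269.6 132.7] 32 [267 130   6   7] [0.7271 0.0014] [0.7093 0.0024]
red [335.3 187.8] 229 [327 180  18  17] [ 0.5345 -0.2384] [ 0.5278 -0.2237]
orgbig [387.1 194. ] 564 [374 181  27  27] [ 0.5202 -0.4391]
orgbig [147.1 194.4] 151 [139 187  16  16] [0.4966 0.4468]
side
pad [[297, 263], [234, 328], [150, 273], [217, 221]] [[0.352, 0.063], [0.357, 0.339], [0.655, 0.337], [0.653, 0.06]]
dark [253.6 238. ] 85 [0.5042 0.0658] [174.  81.] 1.9
dark [218.4 244.8] 339 [0.5682 0.1501] [90. 47.] 76.9
dark [258.5 263.9] 387 [0.4293 0.142 ] [90. 46.] 71.9
dark [192.8 269.8] 411 [0.5595 0.267 ] [46. 91.] 0.1
dark [228.5 292.4] 470 [0.4307 0.27  ] [45. 92.] 5.3
org [223.5 235. ] 2 [0.589  0.1033]
org [233.2 243.6] 14 [0.5419 0.115 ]
org [243.5 264. ] 2 [0.4667 0.1618]
org [177.5 273. ] 2 [0.5895 0.296 ]
org [253.3 274.7] 16 [0.4205 0.1774]
org [228.4 279.8] 5 [0.4629 0.2321]
org [190.2 281.8] 17 [0.54   0.2985]
org [243.6 287.2] 14 [0.414  0.2281]
mat [[365, 193], [322, 236], [242, 196], [289, 161]] [[0.345, -0.356], [0.353, -0.077], [0.67, -0.088], [0.664, -0.366]]
red [212.5 165.5] 64 [208 162  10   8] [ 0.8091 -0.102 ] [0.7038 0.0093]
red [301.1 176.1] 194 [293 170  18  13] [ 0.531  -0.2332] [ 0.4583 -0.1065]
orgbig [395.1  67.8] 404 [387  46  17  41] [ 0.7227 -1.5028]
orgbig [332.1 165.2] 290 [320 158  25  15] [ 0.52   -0.4383]
orgbig [161.4 313.6] 353 [150 302  24  22] [0.5279 0.4148]
```

View pics/crop1.png

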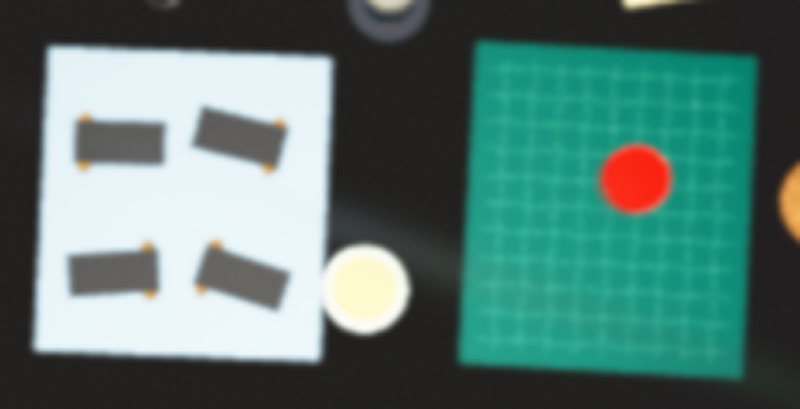

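The crop shows the candidates. Four dark plates lie on the pad, at top-view px (229,176), (196,178), (195,213) and (230,214), each with orange studs at one end. The purple look-alike at px (145,253) is to be left alone. For red lids, the wide disc at px (335,188) on the mat is the jar, and the small one at (270,133) is the can cap. The orange disc at px (387,194) is the coaster, and the one at (147,194) is the amber bottle. My choice is the jar at (335,188).

```bash
python3 -m jog '1 38 37 0 0;1 38 37 0 0;1 38 37 0 0;1 38 37 0 0;1 38 37 0 0' ; python3 -m jog '1 38 37 0 0;1 38 37 0 0;1 38 37 0 0;1 38 37 0 0;1 38 37 0 0'; python3 -m jog '1 0 0 0 0;1 0 0 0 0'
python3 - <<'E'
from h import *
import pickle
d=pickle.load(open("c0.pkl","rb"));t,s=d["top"],d["side"]
print("jar",tri(t,(335.3,187.8),s,(301.1,175.3)).round(4),"cap",tri(t,(269.6,132.7),s,(212.5,164.5)).round(4),"coaster",tri(t,(387.1,194),s,(332.1,165.2)).round(4))
for a,b in(((229,176.5),(218.4,244.8)),((196.5,177.9),(192.8,269.8)),((195,212.9),(228.5,292.4)),((229.6,214.3),(258.5,263.9))): print(tri(t,a,s,b).round(4))
E
```

```text
time_s: 0.72
tcp_pos: [0.343, -0.4197, 0.2302]
ee_rot: [[-0.97, -0.243, -0.0], [-0.243, 0.97, 0.0], [0.0, 0.001, -1.0]]
wrist_force: [-0.4, -0.3, -0.1]
gripper_width: 1.0
gripper_force: 0.0
time_s: 1.35
tcp_pos: [0.5329, -0.2347, 0.2302]
ee_rot: [[-0.97, -0.243, -0.001], [-0.243, 0.97, 0.0], [0.001, 0.0, -1.0]]
wrist_force: [0.6, -1.1, -0.5]
gripper_width: 1.0
gripper_force: 0.0
time_s: 1.6
tcp_pos: [0.5317, -0.236, 0.23]
ee_rot: [[-0.97, -0.244, -0.001], [-0.244, 0.97, 0.0], [0.001, 0.001, -1.0]]
wrist_force: [-0.1, -0.6, -0.3]
gripper_width: 1.0
gripper_force: 0.0
jar [ 0.5344 -0.2386  0.0618] cap [0.7098 0.0025 0.1608] coaster [ 0.5203 -0.4393  0.0033]
[0.5704 0.1469 0.0122]
[0.5614 0.2654 0.0135]
[0.433  0.2673 0.0118]
[0.4308 0.1401 0.0137]
```

```bash
python3 -m jog '1 2 -2 -60 0;1 0 0 -60 0;1 0 0 -50 0;1 0 0 -28 0;1 0 0 0 0' ; python3 -m jog '0 0 0 0 0;0 0 0 0 0;0 0 0 0 0;0 0 0 0 0;0 0 0 0 0'; python3 -m jog '0 0 0 0 0;0 0 0 30 0;0 0 0 40 0;0 0 0 0 0'
```

```text
time_s: 2.22
tcp_pos: [0.5314, -0.239, 0.0305]
ee_rot: [[-0.97, -0.241, -0.006], [-0.241, 0.97, 0.001], [0.005, 0.002, -1.0]]
wrist_force: [-0.2, -0.3, 0.8]
gripper_width: 0.998
gripper_force: 0.0
time_s: 2.85
tcp_pos: [0.5352, -0.2386, 0.0342]
ee_rot: [[-0.97, -0.244, 0.003], [-0.244, 0.97, -0.001], [-0.002, -0.002, -1.0]]
wrist_force: [-0.7, -0.9, 4.9]
gripper_width: 0.728
gripper_force: 30.0
time_s: 3.35
tcp_pos: [0.536, -0.2384, 0.1056]
ee_rot: [[-0.97, -0.244, 0.007], [-0.244, 0.97, -0.001], [-0.006, -0.003, -1.0]]
wrist_force: [-0.1, -0.5, -1.6]
gripper_width: 0.732
gripper_force: 30.0
```

```bash
python3 -m jog '0 -4 -50 0 0;0 -4 -50 0 0;0 -4 -50 0 0;0 -4 -50 0 0;0 0 -1 0 0' ; python3 -m jog '0 0 0 -40 0;0 0 0 -20 0;0 0 0 -5 0;0 0 0 -3 0;0 0 0 0 0'
```

```text
time_s: 3.98
tcp_pos: [0.5162, -0.4415, 0.0999]
ee_rot: [[-0.971, -0.239, -0.003], [-0.239, 0.971, 0.002], [0.002, 0.003, -1.0]]
wrist_force: [-0.0, -0.6, -1.6]
gripper_width: 0.734
gripper_force: 30.0
time_s: 4.6
tcp_pos: [0.5188, -0.4391, 0.0352]
ee_rot: [[-0.97, -0.244, 0.002], [-0.244, 0.97, -0.001], [-0.002, -0.001, -1.0]]
wrist_force: [-0.2, 0.5, -1.5]
gripper_width: 0.727
gripper_force: 30.0
```

```bash
python3 -m jog '0 0 0 -1 0;0 0 0 -1 0;0 0 0 0 0' ; python3 -m jog '1 0 0 0 0;1 0 0 0 0;1 0 0 0 0;1 0 0 0 0;1 0 0 0 0'; python3 -m jog '1 0 0 40 0;1 0 0 60 0;1 0 0 60 0;1 0 0 0 0'
python3 - <<'E'
from h import *
d=grab();t,s=d["top"],d["side"]
for c in (t,s):
    for b in blobs(mask(c,*RED),8): print("red",b[0].round(1),b[1],onz(c,b[0],.064).round(4))
cv2.imwrite("pics/jar.png",cv2.resize(s["pixels"][120:240,230:400,::-1],None,fx=3,fy=3))
E
```

```text
time_s: 4.97
tcp_pos: [0.519, -0.4393, 0.0349]
ee_rot: [[-0.97, -0.244, 0.002], [-0.244, 0.97, -0.001], [-0.002, -0.002, -1.0]]
wrist_force: [-0.9, 1.8, 7.5]
gripper_width: 0.726
gripper_force: 30.0
time_s: 5.6
tcp_pos: [0.518, -0.4392, 0.0324]
ee_rot: [[-0.97, -0.243, -0.0], [-0.243, 0.97, 0.0], [0.0, 0.0, -1.0]]
wrist_force: [-0.6, 0.6, -0.1]
gripper_width: 0.996
gripper_force: 0.0
time_s: 6.1
tcp_pos: [0.5208, -0.4412, 0.1999]
ee_rot: [[-0.97, -0.244, 0.011], [-0.244, 0.97, -0.008], [-0.009, -0.01, -1.0]]
wrist_force: [-0.3, -0.5, -0.1]
gripper_width: 0.999
gripper_force: 0.0
red [269.5 132.6] 33 [0.7271 0.0017]
red [397.1 192.3] 65 [ 0.5236 -0.4596]
red [334.1 152.7] 172 [ 0.515  -0.4309]
red [212.5 165.5] 64 [ 0.808  -0.1008]
```

View pics/jar.png

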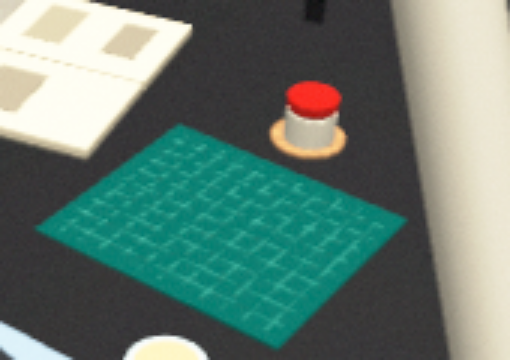

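```bash
cat >> h.py <<'E'
def dark(c,h=None):
    if h is None: h=np.array([proj(c,(x,y,.002)) for x,y in((.351,.066),(.650,.062),(.654,.338),(.359,.342))]).astype(np.int32)
    I=inside(c,h); out=[]
    dk=cv2.bitwise_and(I,((hsv(c)[...,2]<110)*255).astype(np.uint8))
    og=[onz(c,b[0],.009) for b in blobs(cv2.bitwise_and(I,mask(c,*ORG)),1)]
    for b in blobs(dk,100):
        x,y,w,hh=b[2]; sub=np.zeros_like(dk); sub[y:y+hh,x:x+w]=dk[y:y+hh,x:x+w]
        W=np.array([onz(c,p,.015) for p in cv2.findNonZero(sub)[:,0].astype(float)])
        m=W.mean(0); u=np.linalg.eigh(np.cov(W.T))[1][:,1]
        k=[o-m for o in og if np.linalg.norm(o-m)<.06]
        sg=np.sign(sum(v@u for v in k)) if k else 0
        if sg<0: u=-u
        out.append((m,u,len(k),m+.035*u,np.degrees(np.arctan2(u[1],u[0]))))
    return out
def show():
    d=grab()
    for n,c in d.items():
        for m,u,k,s,a in dark(c): print(n,"ctr",m.round(4),"studs",s.round(4),"dir",round(a,1),k)
    return d
E
python3 -c "
from h import *
show()"
```

```text
top ctr [0.5696 0.146 ] studs [0.5621 0.1118] dir -102.4 1
top ctr [0.5613 0.2657] studs [0.5611 0.3007] dir 90.4 1
top ctr [0.4329 0.2667] studs [0.4362 0.2319] dir -84.6 2
top ctr [0.4306 0.1402] studs [0.4408 0.1737] dir 72.9 1
side ctr [0.5689 0.1491] studs [0.5625 0.1147] dir -100.6 2
side ctr [0.4299 0.1408] studs [0.4405 0.1742] dir 72.4 2
side ctr [0.5603 0.266 ] studs [0.5608 0.301 ] dir 89.2 2
side ctr [0.4314 0.269 ] studs [0.4357 0.2343] dir -83.0 2
```

```bash
python3 -m jog '1 4 55 0 6.4;1 4 55 0 6.4;1 4 55 0 6.4;1 4 55 0 6.4;1 4 55 0 6.4' ; python3 -m jog '1 4 55 0 6.4;1 4 55 0 6.4;1 4 55 0 6.4;1 4 55 0 6.4;1 5 57 0 6.4'; python3 -m jog '1 0 0 -50 0;1 0 0 -50 0;1 0 0 0 0;1 0 0 0 0'
```

```text
time_s: 6.92
tcp_pos: [0.5372, -0.1624, 0.1907]
ee_rot: [[-0.691, -0.723, -0.003], [-0.723, 0.691, 0.0], [0.002, 0.003, -1.0]]
wrist_force: [1.5, 0.5, 0.6]
gripper_width: 1.003
gripper_force: 0.0
time_s: 7.55
tcp_pos: [0.5582, 0.1142, 0.1908]
ee_rot: [[-0.203, -0.979, -0.003], [-0.979, 0.203, -0.002], [0.002, 0.003, -1.0]]
wrist_force: [0.5, 0.3, -0.4]
gripper_width: 1.001
gripper_force: 0.0
time_s: 8.05
tcp_pos: [0.5601, 0.1128, 0.0934]
ee_rot: [[-0.206, -0.979, 0.001], [-0.979, 0.206, -0.0], [0.0, -0.001, -1.0]]
wrist_force: [-0.2, -0.3, 0.2]
gripper_width: 1.002
gripper_force: 0.0
```

```bash
python3 -m jog '1 2 0 -50 0;1 0 0 -24 0;1 0 0 -6 0;1 0 0 0 0;1 0 0 0 0' ; python3 -m jog '0 0 0 0 0;0 0 0 0 0;0 0 0 0 0;0 0 0 0 0;0 0 0 0 0'; python3 -m jog '0 0 0 50 0;0 0 0 50 0;0 0 0 50 0;0 0 0 0 0;0 0 0 0 0'
python3 - <<'E'
from h import *
d=grab()
for n,c in d.items():
    u,v=proj(c,(.562,.113,.13)).astype(int); u=max(u,70);v=max(v,60)
    cv2.imwrite(f"pics/{n}_p1.png",cv2.resize(c["pixels"][v-60:v+70,u-70:u+70,::-1],None,fx=3,fy=3))
a=[cv2.imread(f"pics/{n}_p1.png") for n in d]; cv2.imwrite("pics/p1.png",np.hstack([cv2.resize(x,(400,371)) for x in a]))
E
```

```text
time_s: 8.68
tcp_pos: [0.5624, 0.1133, 0.0145]
ee_rot: [[-0.206, -0.978, 0.003], [-0.979, 0.206, 0.001], [-0.002, -0.003, -1.0]]
wrist_force: [0.3, 0.1, -0.1]
gripper_width: 1.005
gripper_force: 0.0
time_s: 9.3
tcp_pos: [0.5612, 0.1128, 0.0127]
ee_rot: [[-0.206, -0.978, 0.0], [-0.978, 0.206, 0.0], [-0.0, -0.0, -1.0]]
wrist_force: [0.1, -0.3, 1.8]
gripper_width: 0.661
gripper_force: 30.0
time_s: 9.93
tcp_pos: [0.5601, 0.1126, 0.1616]
ee_rot: [[-0.207, -0.978, -0.002], [-0.978, 0.207, -0.0], [0.001, 0.002, -1.0]]
wrist_force: [-0.2, -0.3, -1.8]
gripper_width: 0.662
gripper_force: 30.0
```

View pics/p1.png

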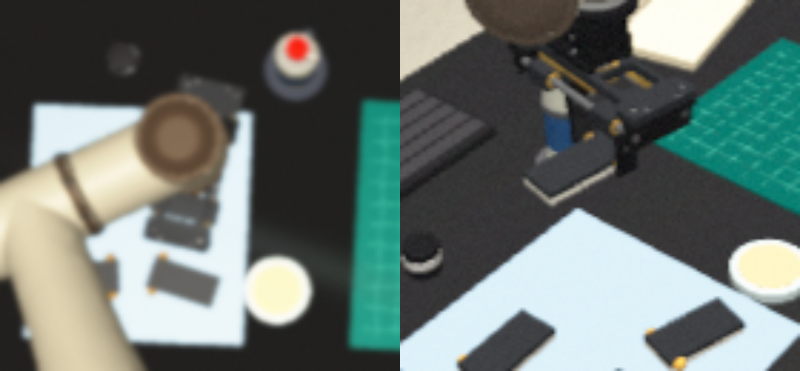

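```bash
cat > m.py <<'E'
from station import r
import numpy as np
s=r.sense(); print("moment",np.round(s["moment"],3),"F",np.round(s["wrist_force"],2),"tcp",np.round(s["tcp_pos"],4),"w",round(s["gripper_width"],3),"yaw",round(np.degrees(np.arctan2(s["ee_rot"][1][1],s["ee_rot"][0][1])),1),"t",s["time_s"])
E
python3 m.py; python3 -m jog '0 0 0 -60 0;0 0 0 60 0;0 0 0 -60 0;0 0 0 60 0' >/dev/null; python3 -m jog '0 0 0 -60 0;0 0 0 60 0;0 0 0 -60 0;0 0 0 60 0;0 0 0 0 0'; python3 m.py;  python3 - <<'E'
from h import *
d=grab(("side",))
c=d["side"]
u,v=proj(c,(.562,.113,.13)).astype(int)
cv2.imwrite("pics/p1b.png",cv2.resize(c["pixels"][v-60:v+70,u-70:u+70,::-1],None,fx=3,fy=3))
E
```

```text
moment [0.023 0.082 0.005] F [ 0.59 -0.82 -1.54] tcp [0.5599 0.1124 0.1606] w 0.659 yaw 168.1 t 10.025
time_s: 11.15
tcp_pos: [0.5634, 0.1134, 0.163]
ee_rot: [[-0.205, -0.979, 0.003], [-0.979, 0.205, -0.001], [0.0, -0.003, -1.0]]
wrist_force: [0.5, -0.4, -0.5]
gripper_width: 0.659
gripper_force: 30.0
moment [ 0.054  0.002 -0.005] F [ 0.48 -0.39 -0.53] tcp [0.5634 0.1134 0.163 ] w 0.659 yaw 168.2 t 11.15
```

View pics/p1b.png

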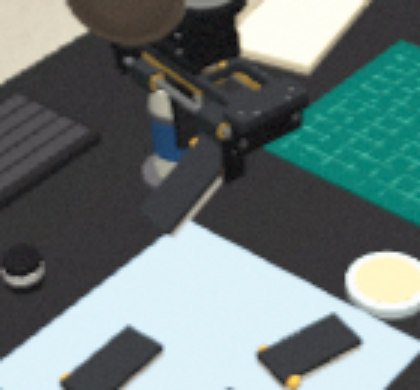

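```bash
for i in 1; do python3 -m jog '0 0 0 -60 0;0 0 0 60 0;0 0 0 -60 0;0 0 0 60 0' >/dev/null; python3 -m jog '0 0 0 -60 0;0 0 0 60 0;0 0 0 -60 0;0 0 0 60 0' >/dev/null; python3 -m jog '0 0 0 -60 0;0 0 0 60 0;0 0 0 -60 0;0 0 0 60 0' >/dev/null; python3 -m jog '0 0 0 -60 0;0 0 0 60 0;0 0 0 -60 0;0 0 0 60 0;0 0 0 0 0'; done; python3 m.py;  python3 - <<'E'
from h import *
d=grab(("side",))
c=d["side"]
u,v=proj(c,(.562,.113,.13)).astype(int)
cv2.imwrite("pics/p1c.png",cv2.resize(c["pixels"][v-60:v+70,u-70:u+70,::-1],None,fx=3,fy=3))
E
```

```text
time_s: 13.32
tcp_pos: [0.5631, 0.1133, 0.1636]
ee_rot: [[-0.205, -0.979, 0.003], [-0.979, 0.205, -0.0], [-0.001, -0.003, -1.0]]
wrist_force: [0.8, 1.1, -0.2]
gripper_width: 0.658
gripper_force: 30.0
moment [0.104 0.029 0.075] F [ 0.77  1.11 -0.19] tcp [0.5631 0.1133 0.1636] w 0.658 yaw 168.1 t 13.325
```

View pics/p1c.png

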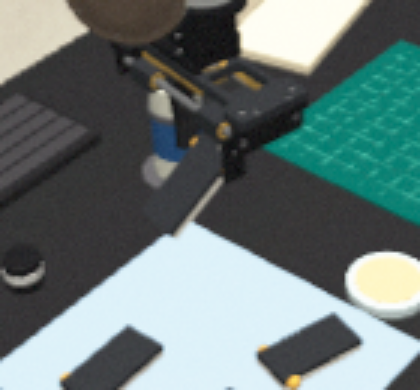

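```bash
python3 -m jog '0 0 48 38 0;0 0 32 25 0;0 0 16 13 0;0 0 -16 -13 0;0 0 -32 -25 0' >/dev/null; python3 -m jog '0 0 -48 -38 0;0 0 48 38 0;0 0 32 25 0;0 0 16 13 0;0 0 -16 -13 0' >/dev/null;python3 -m jog '0 0 -32 -25 0;0 0 -48 -38 0;0 0 30 24 0;0 0 -15 -12 0;0 0 -15 -12 0'; python3 -m jog '0 0 0 0 0;0 0 0 0 0';  python3 - <<'E'
from h import *
d=grab(("side",))
c=d["side"]
u,v=proj(c,(.562,.113,.13)).astype(int)
cv2.imwrite("pics/p1d.png",cv2.resize(c["pixels"][v-60:v+70,u-70:u+70,::-1],None,fx=3,fy=3))
E
```

```text
time_s: 15.25
tcp_pos: [0.5596, 0.1108, 0.1604]
ee_rot: [[-0.207, -0.978, -0.003], [-0.978, 0.208, -0.001], [0.001, 0.003, -1.0]]
wrist_force: [-0.1, -0.1, -0.1]
gripper_width: 0.664
gripper_force: 30.0
time_s: 15.5
tcp_pos: [0.561, 0.1123, 0.1622]
ee_rot: [[-0.207, -0.978, -0.001], [-0.978, 0.207, -0.0], [0.0, 0.0, -1.0]]
wrist_force: [-0.4, -0.0, -0.5]
gripper_width: 0.666
gripper_force: 30.0
```

View pics/p1d.png

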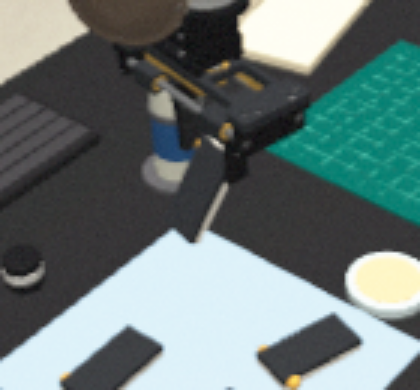

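```bash
python3 -m jog '0 0 56 22 0;0 0 38 15 0;0 0 19 7 0;0 0 -19 -7 0;0 0 -38 -15 0' >/dev/null; python3 -m jog '0 0 -56 -22 0;0 0 56 22 0;0 0 38 15 0;0 0 19 7 0;0 0 -19 -7 0' >/dev/null;python3 -m jog '0 0 -38 -15 0;0 0 -56 -22 0;0 2 -55 0 1.5;0 2 -55 0 1.5;0 2 -55 0 1.5'; python3 -m jog '0 2 -55 0 1.5;0 2 -55 0 1.5;0 3 -55 0 1.5;0 3 -56 0 1.5;0 3 -56 0 1.5'; python3 -m jog '0 0 0 0 0;0 0 0 0 0;0 0 0 0 0';  python3 m.py
python3 - <<'E'
from h import *
d=grab()
for n,c in d.items():
    u,v=proj(c,(.58,-.33,.12)).astype(int); v=max(v,65)
    cv2.imwrite(f"pics/{n}_q.png",cv2.resize(c["pixels"][v-65:v+65,u-70:u+70,::-1],(400,371)))
cv2.imwrite("pics/p1e.png",np.hstack([cv2.imread(f"pics/{n}_q.png") for n in d]))
E
```

```text
time_s: 17.42
tcp_pos: [0.5651, -0.0555, 0.1615]
ee_rot: [[-0.129, -0.992, -0.003], [-0.992, 0.129, -0.0], [0.001, 0.003, -1.0]]
wrist_force: [0.8, 0.1, -1.3]
gripper_width: 0.658
gripper_force: 30.0
time_s: 18.05
tcp_pos: [0.5777, -0.3318, 0.1613]
ee_rot: [[0.001, -1.0, -0.003], [-1.0, -0.001, 0.001], [-0.001, 0.003, -1.0]]
wrist_force: [0.6, 0.7, -1.4]
gripper_width: 0.659
gripper_force: 30.0
time_s: 18.42
tcp_pos: [0.5795, -0.3283, 0.1623]
ee_rot: [[0.002, -1.0, -0.001], [-1.0, -0.002, 0.001], [-0.001, 0.001, -1.0]]
wrist_force: [0.0, 0.1, -1.5]
gripper_width: 0.656
gripper_force: 30.0
moment [0.056 0.056 0.035] F [ 0.01  0.12 -1.45] tcp [ 0.5795 -0.3283  0.1623] w 0.656 yaw -179.9 t 18.425
```

View pics/p1e.png

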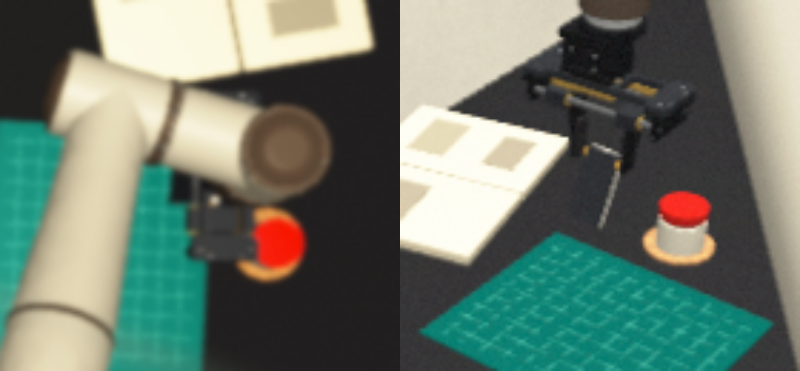

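Run:
```python
from h import *
c=r.capture("side")
s=np.array([.5795-.03,-.3283,.1623+.003])
for a in (60,70,75,80,90,100,110):
    a_=np.radians(a); print(a,(proj(c,s+[0,.08*np.cos(a_),-.08*np.sin(a_)])-proj(c,s)).round(1))
```

```text
60 [-7.7 22.5]
70 [-5.9 22.4]
75 [-4.9 22. ]
80 [-3.9 21.6]
90 [-1.9 20.2]
100 [ 0.2 18.2]
110 [ 2.3 15.7]
```

```bash
python3 -m jog '0 0 60 0 0;0 0 40 0 0;0 0 20 0 0;0 0 -20 0 0;0 0 -40 0 0' >/dev/null; python3 -m jog '0 0 -60 0 0;0 0 60 0 0;0 0 40 0 0;0 0 20 0 0;0 0 -20 0 0' >/dev/null;python3 -m jog '0 0 -40 0 0;0 0 -60 0 0;0 0 60 0 0;0 0 40 0 0;0 0 20 0 0' >/dev/null; python3 -m jog '0 0 0 0 0;0 0 0 0 0;0 0 0 0 0'
python3 - <<'E'
from h import *
c=r.capture("side"); t=r.sense()["tcp_pos"]
s=np.array([.5795-.03,t[1],t[2]+.003])
p=proj(c,s);print(p)
for a in (60,70,80,90,100,110):
    a_=np.radians(a); print(a,(proj(c,s+[0,.08*np.cos(a_),-.08*np.sin(a_)])-proj(c,s)).round(1))
u,v=p.astype(int)
V=hsv(c)
w=((V[...,2]>150)&(V[...,1]<60)).astype(np.uint8)
x0,y0=u-18,v-8; sub=w[y0:y0+45,x0:x0+40]
for row in V[y0:y0+45:2,x0:x0+40,2]: print(' '.join(f"{q:3d}" for q in row[::1]))
E
```

```text
time_s: 20.82
tcp_pos: [0.5802, -0.2101, 0.1625]
ee_rot: [[0.001, -1.0, -0.0], [-1.0, -0.001, -0.0], [0.0, 0.0, -1.0]]
wrist_force: [-0.4, 0.3, -0.7]
gripper_width: 0.011
gripper_force: 0.0
[294.34945621 150.99896108]
60 [-7.9 23.5]
70 [-5.8 23.2]
80 [-3.6 22.3]
90 [-1.3 20.7]
100 [ 1.  18.6]
110 [ 3.2 15.9]
254 254 254 254 254 242  62  30  33  30  32  24  22  22  18  35  53  54  50  57  58  52  56  56  54  55  41  23  25  30  24  28  45  56  57  57  58  56  54  56
254 254 254 254 244 170  77  30  29  36  25  31  16  19  32  51  58  50  56  57  57  56  55  56  56  54  45  37  33  43  51  54  52  59  56  59  53  56  51  56
254 254 249 206 160 104  45  24  39  30  33  24  24  17  33  48  58  57  54  57  54  57  56  55  54  56  56  55  55  54  58  58  56  52  56  57  57  56  58  55
249 212 174 126  71  51  39  27  37  37  27  22  14  24  39  58  56  51  59  54  53  57  58  53  56  55  57  55  54  56  57  54  59  57  57  57  57  58  54  54
181 128  81  52  55  48  35  28  35  27  24  23  22  29  46  59  55  56  59  57  52  53  55  53  56  54  59  56  54  56  56  55  54  57  54  57  54  5
[... 2189 characters left out ...]
 130 137 144 157 163 138 131 130 127 128 128 137 157 161 146
 76 109 165 184 147 113 131 123 126 131 129 130 130 129 137 156 153 129 127 130 136 147 141 128 144 158 149 137 128 130 129 130 137 146 148 143 139 131 127 130
140 152 150 130 142 135 129 132 131 130 132 137 143 157 161 145 130 132 130 130 128 128 137 148 135 137 145 142 130 131 128 136 156 150 129 134 135 131 129 130
167 154 134 137 139 140 139 124 129 147 168 156 133 132 131 128 129 128 131 145 160 143 135 130 132 132 132 131 130 147 170 167 145 129 130 129 128 131 131 138
129 130 130 130 131 130 133 137 143 139 151 141 133 129 130 130 131 138 143 132 136 144 155 158 139 131 127 137 140 129 130 132 136 138 133 127 131 145 143 131
```

```bash
python3 -m jog '1 -20 0 30 0;1 -50 30 20 0;1 -50 60 0 0;1 0 60 0 0;1 0 60 0 0';python3 -m jog '1 0 60 0 0;1 0 60 0 0;1 0 0 0 0;1 0 0 0 0'
python3 - <<'E'
from h import *
d=show()
t,s=d["top"]["pixels"],d["side"]["pixels"]
a=cv2.resize(t[130:260,240:410,::-1],(400,306)); b=cv2.resize(s[130:260,220:390,::-1],(400,306))
cv2.imwrite("pics/drop.png",np.hstack([a,b]))
E
```

```text
time_s: 21.5
tcp_pos: [0.4698, -0.0102, 0.2133]
ee_rot: [[0.0, -1.0, 0.002], [-1.0, -0.0, 0.0], [-0.0, -0.002, -1.0]]
wrist_force: [1.8, 0.2, 0.1]
gripper_width: 0.487
gripper_force: 0.0
time_s: 22.0
tcp_pos: [0.47, 0.1086, 0.2124]
ee_rot: [[0.002, -1.0, -0.0], [-1.0, -0.002, -0.0], [0.0, 0.0, -1.0]]
wrist_force: [0.1, -0.4, 0.4]
gripper_width: 0.94
gripper_force: 0.0
top ctr [0.5585 0.1282] studs [0.562 0.163] dir 84.3 0
top ctr [0.5614 0.2655] studs [0.5614 0.3005] dir 90.0 1
top ctr [0.4943 0.1488] studs [0.4688 0.1728] dir 136.6 5
top ctr [0.4063 0.1273] studs [0.4196 0.0949] dir -67.7 3
side ctr [0.4299 0.1409] studs [0.4405 0.1743] dir 72.5 2
side ctr [0.5603 0.266 ] studs [0.5608 0.301 ] dir 89.2 2
side ctr [0.4314 0.269 ] studs [0.4357 0.2343] dir -83.0 2
```

View pics/drop.png

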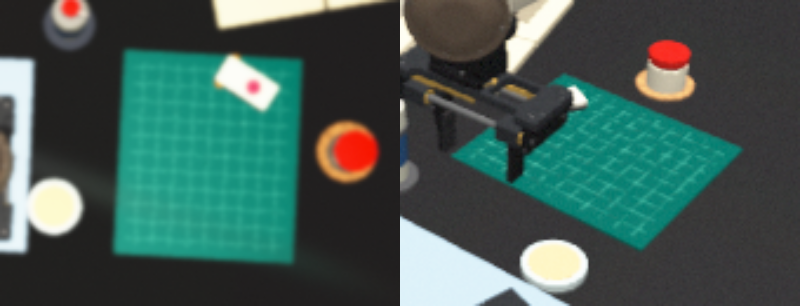

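```bash
cat >> h.py <<'E'
def whites(c,z=.016):
    h=np.array([proj(c,(x,y,.003)) for x,y in((.343,-.358),(.352,-.078),(.672,-.084),(.668,-.366))]).astype(np.int32)
    I=inside(c,h); I=cv2.dilate(I,np.ones((9,9),np.uint8)); V=hsv(c); out=[]
    w=((V[...,2]>165)&((V[...,1]<70)|(V[...,0]>140)&(V[...,1]<170)|(V[...,0]<10)&(V[...,1]<150))).astype(np.uint8)*255
    w=cv2.bitwise_and(I,w); og=[onz(c,b[0],.01) for b in blobs(cv2.bitwise_and(I,mask(c,*ORG)),1)]
    for b in blobs(w,60):
        x,y,ww,hh=b[2]; sub=np.zeros_like(w); sub[y:y+hh,x:x+ww]=w[y:y+hh,x:x+ww]
        W=np.array([onz(c,p,z) for p in cv2.findNonZero(sub)[:,0].astype(float)])
        m=W.mean(0); (_,_),wh,_=cv2.minAreaRect((W*1000).astype(np.float32)); u=np.linalg.eigh(np.cov(W.T))[1][:,1]
        k=[o-m for o in og if np.linalg.norm(o-m)<.06]
        if k and sum(v@u for v in k)<0: u=-u
        print("white ctr",m.round(4),"studs",(m+.035*u).round(4),"dir",round(np.degrees(np.arctan2(u[1],u[0])),1),len(k),"size",np.round(wh),"stud px",[np.round(m+v,3).tolist() for v in k])
E
python3 -c "
from h import *
d=grab()
for n in d: print(n); whites(d[n])"; python3 m.py
```

```text
top
white ctr [ 0.6231 -0.2776] studs [ 0.6413 -0.2477] dir 58.7 2 size [96. 51.] stud px [[0.667, -0.263], [0.618, -0.234]]
side
moment [0.009 0.12  0.047] F [-0.    0.05 -0.43] tcp [0.4702 0.1075 0.2126] w 0.995 yaw 180.0 t 22.2
```

```bash
python3 -m jog '1 24 -51 0 -4.5;1 24 -51 0 -4.5;1 25 -51 0 -4.5;1 25 -51 0 -4.5;1 25 -51 0 -4.5' ; python3 -m jog '1 25 -51 -10 -4.5;1 24 -50 -30 -4.5;1 0 0 -50 0;1 0 0 -50 0;1 0 0 0 0'; python3 m.py; python3 -m jog '1 0 0 -40 0;1 0 0 -19 0;1 0 0 0 0;1 0 0 0 0';python3 m.py
```

```text
time_s: 22.82
tcp_pos: [0.5933, -0.1493, 0.2126]
ee_rot: [[-0.385, -0.923, 0.0], [-0.923, 0.385, -0.0], [-0.0, -0.0, -1.0]]
wrist_force: [0.5, 0.2, 0.4]
gripper_width: 1.001
gripper_force: 0.0
time_s: 23.45
tcp_pos: [0.6379, -0.2475, 0.0678]
ee_rot: [[-0.524, -0.852, -0.011], [-0.852, 0.524, 0.002], [0.004, 0.01, -1.0]]
wrist_force: [-0.3, 0.6, -0.2]
gripper_width: 0.998
gripper_force: 0.0
moment [ 0.032  0.035 -0.006] F [-0.29  0.59 -0.2 ] tcp [ 0.6379 -0.2475  0.0678] w 0.998 yaw 148.4 t 23.45
time_s: 23.95
tcp_pos: [0.6433, -0.2471, 0.016]
ee_rot: [[-0.521, -0.854, 0.003], [-0.854, 0.521, -0.001], [-0.001, -0.003, -1.0]]
wrist_force: [-0.2, 0.6, 0.2]
gripper_width: 1.005
gripper_force: 0.0
moment [0.046 0.078 0.008] F [-0.18  0.59  0.16] tcp [ 0.6433 -0.2471  0.016 ] w 1.005 yaw 148.6 t 23.95
```

```bash
python3 -m jog '0 0 0 0 0;0 0 0 0 0;0 0 0 0 0;0 0 0 0 0;0 0 0 0 0'; python3 -m jog '0 0 0 4 0;0 -10 -1 2 5;0 -10 -1 0 5;0 -10 -1 0 5;0 -10 -1 0 5';python3 -m jog '0 -10 -1 0 5;0 -7 -1 0 6;0 0 0 -4 0;0 0 0 -2 0;0 0 0 0 0';python3 -m jog '0.9 0 0 0 0;0.9 0 0 0 0;0.9 0 0 0 0;0.9 0 0 0 0'; python3 m.py
```

```text
time_s: 24.58
tcp_pos: [0.6421, -0.2468, 0.0141]
ee_rot: [[-0.521, -0.854, 0.0], [-0.854, 0.521, -0.0], [-0.0, -0.001, -1.0]]
wrist_force: [-0.6, 0.5, 0.8]
gripper_width: 0.662
gripper_force: 30.0
time_s: 25.2
tcp_pos: [0.6011, -0.2507, 0.0195]
ee_rot: [[-0.195, -0.981, -0.001], [-0.981, 0.195, 0.0], [-0.0, 0.001, -1.0]]
wrist_force: [-0.6, -0.9, -1.7]
gripper_width: 0.661
gripper_force: 30.0
time_s: 25.82
tcp_pos: [0.585, -0.2528, 0.0141]
ee_rot: [[-0.008, -1.0, -0.0], [-1.0, 0.008, -0.0], [0.0, 0.0, -1.0]]
wrist_force: [-1.1, -0.2, 2.3]
gripper_width: 0.663
gripper_force: 30.0
time_s: 26.32
tcp_pos: [0.585, -0.2527, 0.0137]
ee_rot: [[-0.007, -1.0, 0.0], [-1.0, 0.007, 0.0], [-0.0, -0.0, -1.0]]
wrist_force: [0.2, -0.9, -1.1]
gripper_width: 0.893
gripper_force: 0.0
moment [-0.004  0.059  0.038] F [ 0.22 -0.94 -1.14] tcp [ 0.585  -0.2527  0.0137] w 0.893 yaw 179.6 t 26.325
```

```bash
python3 -m jog '1 0 0 30 0;1 0 0 60 0;1 0 20 60 0;1 -3 50 40 0;1 -3 55 0 0' ; python3 -m jog '1 -3 55 0 0;1 -3 55 0 0;1 -3 55 0 0;1 -3 55 0 0;1 -3 55 0 0';python3 -m jog '1 -3 55 0 0;1 -3 55 0 0;1 0 44 0 0;1 0 0 -30 0;1 0 0 0 0'; python3 -c "
from h import *
d=show()
for n in d: whites(d[n])"; python3 m.py
```

```text
time_s: 26.95
tcp_pos: [0.581, -0.1286, 0.2067]
ee_rot: [[-0.009, -1.0, 0.009], [-1.0, 0.009, -0.0], [0.0, -0.01, -1.0]]
wrist_force: [1.2, -0.3, -0.6]
gripper_width: 0.999
gripper_force: 0.0
time_s: 27.58
tcp_pos: [0.5636, 0.1476, 0.2023]
ee_rot: [[-0.007, -1.0, 0.0], [-1.0, 0.007, 0.0], [-0.0, -0.0, -1.0]]
wrist_force: [1.5, 0.4, 0.4]
gripper_width: 0.998
gripper_force: 0.0
time_s: 28.2
tcp_pos: [0.5563, 0.2993, 0.1694]
ee_rot: [[-0.007, -1.0, -0.005], [-1.0, 0.007, -0.004], [0.004, 0.005, -1.0]]
wrist_force: [-0.1, -0.6, -0.7]
gripper_width: 1.001
gripper_force: 0.0
top ctr [0.5949 0.3095] studs [0.5628 0.2956] dir -156.6 1
top ctr [0.498  0.3223] studs [0.533  0.3228] dir 0.8 1
top ctr [0.4329 0.2667] studs [0.4362 0.2319] dir -84.6 2
top ctr [0.4306 0.1402] studs [0.4408 0.1737] dir 72.9 0
side ctr [0.43  0.141] studs [0.4407 0.1743] dir 72.2 2
side ctr [0.5699 0.3006] studs [0.5714 0.3356] dir 87.6 2
side ctr [0.4314 0.2689] studs [0.4356 0.2342] dir -83.1 2
white ctr [ 0.5853 -0.2893] studs [ 0.586  -0.2544] dir 88.9 1 size [52. 92.] stud px [[0.56, -0.254]]
white ctr [ 0.5859 -0.2893] studs [ 0.5855 -0.2543] dir 90.6 1 size [98. 49.] stud px [[0.562, -0.256]]
moment [ 0.072  0.068 -0.04 ] F [-0.05 -0.21  0.37] tcp [0.5583 0.2995 0.1726] w 1.002 yaw 179.6 t 28.3
```

```bash
python3 -m jog '1 2 1 -60 0;1 0 0 -60 0;1 0 0 -30 0;1 0 0 -10 0;1 0 0 0 0' ;python3 -m jog '0 0 0 0 0;0 0 0 0 0;0 0 0 0 0;0 0 0 0 0;0 0 0 0 0'; python3 -m jog '0 0 0 50 0;0 0 0 50 0;0 0 0 50 0;0 0 0 0 0'; python3 m.py
```

```text
time_s: 28.92
tcp_pos: [0.561, 0.301, 0.0133]
ee_rot: [[-0.007, -1.0, 0.002], [-1.0, 0.007, 0.001], [-0.001, -0.002, -1.0]]
wrist_force: [-0.6, 1.0, 1.8]
gripper_width: 0.998
gripper_force: 0.0
time_s: 29.55
tcp_pos: [0.5604, 0.3011, 0.0125]
ee_rot: [[-0.007, -1.0, 0.001], [-1.0, 0.007, 0.001], [-0.001, -0.001, -1.0]]
wrist_force: [0.4, -0.2, 1.4]
gripper_width: 0.518
gripper_force: 0.5
time_s: 30.05
tcp_pos: [0.5617, 0.3022, 0.1669]
ee_rot: [[-0.007, -1.0, 0.007], [-1.0, 0.007, 0.006], [-0.006, -0.007, -1.0]]
wrist_force: [1.2, 0.3, -1.8]
gripper_width: 0.503
gripper_force: 30.0
moment [ 0.049  0.168 -0.009] F [ 1.23  0.31 -1.76] tcp [0.5617 0.3022 0.1669] w 0.503 yaw 179.6 t 30.05
```

```bash
python3 -m jog '0 0 0 -40 0;0 0 0 60 0;0 0 0 40 0;0 0 0 20 0;0 0 0 -20 0' >/dev/null; python3 -m jog '0 0 0 -40 0;0 0 0 -60 0;0 0 -30 50 0;0 0 -20 33 0;0 0 -10 17 0' >/dev/null; python3 -m jog '0 0 10 -17 0;0 0 20 -33 0;0 0 30 -50 0;0 0 -46 38 0;0 0 -31 25 0' >/dev/null; python3 -m jog '0 0 -16 13 0;0 0 16 -13 0;0 0 31 -25 0;0 0 46 -38 0;0 0 0 0 0'; python3 -m jog '0 0 0 40 0;0 0 0 0 0'; python3 m.py
cat > ang.py <<'E'
from h import *
import sys
sy=float(sys.argv[1])  # +1: free end started at +y, -1: at -y
c=r.capture("side"); s=r.sense(); p0=np.array(s["tcp_pos"]); p0[2]-=.004
V=hsv(c); w=((V[...,2]>120)&(V[...,1]<60)).astype(np.uint8)*255
u,v=proj(c,p0).astype(int); m=np.zeros_like(w); m[max(v-6,0):v+34,u-28:u+28]=255
P=cv2.findNonZero(cv2.bitwise_and(w,m))
if P is not None:
    n,l,st,ce=cv2.connectedComponentsWithStats(cv2.bitwise_and(w,m))
    for i in range(1,n):
        if st[i,4]>15: print("white",ce[i].round(1),st[i])
for a in range(0,150,15):
    a_=np.radians(a); d=np.array([0,sy*np.cos(a_),-np.sin(a_)]); q=p0+.035*d; nrm=np.array([0,-sy*np.sin(a_),-np.cos(a_)])*.007
    cs=np.array([proj(c,p0+d*l+[x,0,0]+nrm) for l in(-.01,.08) for x in(-.022,.022)])
    print(a,"ctr",proj(c,q+nrm).round(1),"box",cs.min(0).round(),(cs.max(0)-cs.min(0)).round())
E
python3 ang.py -1
```

```text
time_s: 32.55
tcp_pos: [0.5564, 0.303, 0.1158]
ee_rot: [[-0.004, -1.0, -0.008], [-1.0, 0.004, -0.005], [0.005, 0.008, -1.0]]
wrist_force: [-0.6, -0.7, -1.2]
gripper_width: 0.499
gripper_force: 30.0
time_s: 32.8
tcp_pos: [0.5612, 0.3027, 0.1648]
ee_rot: [[-0.006, -1.0, 0.005], [-1.0, 0.006, 0.004], [-0.004, -0.005, -1.0]]
wrist_force: [0.3, -0.0, -0.6]
gripper_width: 0.502
gripper_force: 30.0
moment [ 0.049  0.056 -0.002] F [ 0.25 -0.03 -0.64] tcp [0.5612 0.3027 0.1648] w 0.502 yaw 179.7 t 32.8
white [187.7 256.8] [ 153  231   53   40 1096]
white [165.4 247.6] [159 243  14   9  26]
0 ctr [188.2 232.4] box [169. 220.] [37. 26.]
15 ctr [187.7 235.6] box [169. 227.] [37. 19.]
30 ctr [186.6 239. ] box [168. 234.] [36. 11.]
45 ctr [184.9 242.2] box [168. 236.] [32. 12.]
60 ctr [182.7 245.2] box [168. 235.] [28. 20.]
75 ctr [180.2 247.7] box [169. 234.] [23. 27.]
90 ctr [177.6 249.6] box [169. 233.] [16. 33.]
105 ctr [174.9 250.7] box [167. 232.] [16. 38.]
120 ctr [172.5 251. ] box [162. 231.] [22. 40.]
135 ctr [170.3 250.3] box [156. 230.] [29. 41.]
```

```bash
python3 -m jog '0 0 0 -60 0;0 0 0 -50 0;0 0 0 -25 0;0 0 0 -10 0;0 0 0 -4 0' ; python3 -m jog '0 0 0 -1 0;0 0 0 0 0';  python3 m.py
```

```text
time_s: 33.48
tcp_pos: [0.5597, 0.3006, 0.0127]
ee_rot: [[-0.007, -1.0, -0.001], [-1.0, 0.007, -0.001], [0.001, 0.001, -1.0]]
wrist_force: [-4.2, -1.7, 9.5]
gripper_width: 0.499
gripper_force: 30.0
time_s: 33.72
tcp_pos: [0.5605, 0.3013, 0.0132]
ee_rot: [[-0.007, -1.0, 0.002], [-1.0, 0.007, 0.002], [-0.002, -0.002, -1.0]]
wrist_force: [-0.1, -0.9, -0.8]
gripper_width: 0.501
gripper_force: 30.0
moment [ 0.08   0.144 -0.002] F [-0.13 -0.92 -0.83] tcp [0.5605 0.3013 0.0132] w 0.501 yaw 179.6 t 33.725
```

```bash
python3 -m jog '1 0 0 0 0;1 0 0 0 0;1 0 0 0 0;1 0 0 0 0;1 0 0 30 0' ; python3 -m jog '1 0 0 60 0;1 0 -30 30 0;1 0 -60 0 0;1 0 -60 0 0;1 0 -60 0 0' >/dev/null;  python3 -m jog '1 0 -60 0 0;1 0 -60 0 0;1 0 0 0 0;1 0 0 0 0'; python3 m.py; python3 -c "
from h import *
show()"
```

```text
time_s: 34.35
tcp_pos: [0.5583, 0.2994, 0.0399]
ee_rot: [[-0.008, -1.0, -0.005], [-1.0, 0.008, -0.004], [0.004, 0.005, -1.0]]
wrist_force: [0.5, -0.0, 0.7]
gripper_width: 0.959
gripper_force: 0.0
time_s: 35.48
tcp_pos: [0.56, -0.0294, 0.1322]
ee_rot: [[-0.008, -1.0, 0.0], [-1.0, 0.008, 0.0], [-0.0, -0.0, -1.0]]
wrist_force: [-1.3, 0.9, -0.1]
gripper_width: 1.001
gripper_force: 0.0
moment [0.005 0.079 0.051] F [-1.25  0.9  -0.08] tcp [ 0.56   -0.0294  0.1322] w 1.001 yaw 179.5 t 35.475
top ctr [0.5599 0.2949] studs [0.5616 0.3298] dir 87.2 2
top ctr [0.4328 0.2666] studs [0.4364 0.2317] dir -84.2 2
side ctr [0.4299 0.1408] studs [0.4405 0.1742] dir 72.4 2
side ctr [0.5592 0.3008] studs [0.5606 0.3358] dir 87.7 2
side ctr [0.4314 0.269 ] studs [0.4357 0.2343] dir -83.0 2
```

```bash
python3 -m jog '1 0 60 0 -2;1 0 60 0 0;1 0 60 0 0;1 0 60 0 0;1 0 60 0 0' >/dev/null; python3 -m jog '1 0 60 0 0;1 1 3 -40 0;1 0 0 -50 0;1 0 0 -20 0;1 0 0 -9 0' ;python3 -m jog '1 0 0 0 0;1 0 0 0 0'; python3 m.py; python3 -m jog '0 0 0 0 0;0 0 0 0 0;0 0 0 0 0;0 0 0 0 0;0 0 0 0 0'
```

```text
time_s: 36.83
tcp_pos: [0.5596, 0.3348, 0.0114]
ee_rot: [[-0.04, -0.999, -0.002], [-0.999, 0.04, -0.002], [0.002, 0.002, -1.0]]
wrist_force: [-0.4, 0.9, -0.2]
gripper_width: 0.999
gripper_force: 0.0
time_s: 37.08
tcp_pos: [0.5616, 0.3348, 0.0145]
ee_rot: [[-0.041, -0.999, 0.002], [-0.999, 0.041, 0.002], [-0.002, -0.002, -1.0]]
wrist_force: [0.6, 0.5, -0.2]
gripper_width: 1.003
gripper_force: 0.0
moment [ 0.094  0.014 -0.011] F [ 0.59  0.49 -0.17] tcp [0.5616 0.3348 0.0145] w 1.003 yaw 177.6 t 37.075
time_s: 37.7
tcp_pos: [0.561, 0.3338, 0.0133]
ee_rot: [[-0.042, -0.999, 0.0], [-0.999, 0.042, -0.0], [0.0, -0.0, -1.0]]
wrist_force: [-0.3, -0.8, 1.7]
gripper_width: 0.663
gripper_force: 30.0
```

```bash
python3 -m jog '0 0 0 50 0;0 0 -10 50 0;0 0 -10 40 0;0 0 0 -30 0;0 0 0 60 0' >/dev/null; python3 -m jog '0 0 0 40 0;0 0 0 20 0;0 0 0 -20 0;0 0 0 -40 0;0 0 0 -60 0' >/dev/null; python3 -m jog '0 0 -30 50 0;0 0 -20 33 0;0 0 -10 17 0;0 0 10 -17 0;0 0 20 -33 0' >/dev/null; python3 -m jog '0 0 30 -50 0;0 0 -46 38 0;0 0 -31 25 0;0 0 -16 13 0;0 0 16 -13 0' >/dev/null; python3 -m jog '0 0 31 -25 0;0 0 46 -38 0;0 0 -20 10 0;0 0 0 0 0;0 0 0 0 0'; python3 m.py; python3 ang.py -1
```

```text
time_s: 40.83
tcp_pos: [0.561, 0.2939, 0.1339]
ee_rot: [[-0.043, -0.999, 0.001], [-0.999, 0.043, 0.001], [-0.001, -0.001, -1.0]]
wrist_force: [0.3, -0.1, -0.8]
gripper_width: 0.666
gripper_force: 30.0
moment [ 0.079  0.125 -0.026] F [ 0.26 -0.11 -0.76] tcp [0.561  0.2939 0.1339] w 0.666 yaw 177.6 t 40.825
white [162.8 240.7] [158 239  10   4  27]
white [185.5 263.5] [ 153  238   56   40 1394]
0 ctr [191.  238.9] box [172. 226.] [37. 26.]
15 ctr [190.5 242. ] box [172. 233.] [36. 19.]
30 ctr [189.4 245.3] box [172. 240.] [35. 11.]
45 ctr [187.7 248.5] box [171. 243.] [32. 11.]
60 ctr [185.6 251.5] box [172. 242.] [27. 19.]
75 ctr [183.2 254. ] box [172. 241.] [22. 26.]
90 ctr [180.6 255.8] box [173. 239.] [16. 32.]
105 ctr [178. 257.] box [171. 238.] [15. 37.]
120 ctr [175.7 257.2] box [165. 238.] [22. 39.]
135 ctr [173.6 256.6] box [160. 237.] [28. 40.]
```

```bash
python3 -m jog '0 0 -56 22 0;0 0 -38 15 0;0 0 -19 7 0;0 0 19 -7 0;0 0 38 -15 0' >/dev/null; python3 -m jog '0 0 56 -22 0;0 0 -56 22 0;0 0 -38 15 0;0 0 -19 7 0;0 0 19 -7 0' >/dev/null; python3 -m jog '0 0 38 -15 0;0 0 56 -22 0;0 4 -62 6 1;0 4 -62 6 1;0 4 -62 4 0.4' >/dev/null; python3 -m jog '0 4 -62 0 0;0 4 -50 0 0;0 4 -40 0 0;0 0 -30 0 0;0 0 -20 0 0'; python3 -m jog '0 0 -11 0 0;0 0 0 0 0;0 0 0 0 0'; python3 m.py; python3 ang.py -1
```

```text
time_s: 43.38
tcp_pos: [0.5853, -0.0942, 0.1482]
ee_rot: [[-0.0, -1.0, -0.001], [-1.0, 0.0, 0.0], [-0.0, 0.001, -1.0]]
wrist_force: [0.8, -0.0, -1.4]
gripper_width: 0.658
gripper_force: 30.0
time_s: 43.75
tcp_pos: [0.5851, -0.1043, 0.1491]
ee_rot: [[0.001, -1.0, 0.0], [-1.0, -0.001, 0.0], [-0.0, -0.0, -1.0]]
wrist_force: [0.5, 0.5, -1.6]
gripper_width: 0.661
gripper_force: 30.0
moment [0.034 0.099 0.028] F [ 0.48  0.54 -1.57] tcp [ 0.5851 -0.1043  0.1491] w 0.661 yaw -180.0 t 43.75
white [251.7 166.3] [237 161  34  12 240]
white [263.5 162.2] [260 161   9   4  28]
white [289.2 177.2] [284 171   9  12  65]
white [276.  174.9] [272 173   8   5  20]
0 ctr [272.3 164.1] box [258. 156.] [28. 17.]
15 ctr [271.7 166.8] box [258. 162.] [27. 11.]
30 ctr [270.7 169.6] box [258. 167.] [25.  6.]
45 ctr [269.4 172.2] box [258. 166.] [22. 12.]
60 ctr [267.8 174.4] box [258. 165.] [19. 19.]
75 ctr [266.1 176.2] box [258. 164.] [15. 24.]
90 ctr [264.4 177.4] box [259. 163.] [12. 28.]
105 ctr [262.8 177.9] box [255. 162.] [16. 31.]
120 ctr [261.3 177.6] box [251. 162.] [20. 32.]
135 ctr [260.2 176.7] box [248. 161.] [24. 31.]
```

Run:
```python
from h import *
c=r.capture("side"); 
cv2.imwrite("pics/p2.png",cv2.resize(c["pixels"][140:215,220:320,::-1],None,fx=8,fy=8,interpolation=cv2.INTER_CUBIC))
```

```text
(no output)
```

View pics/p2.png

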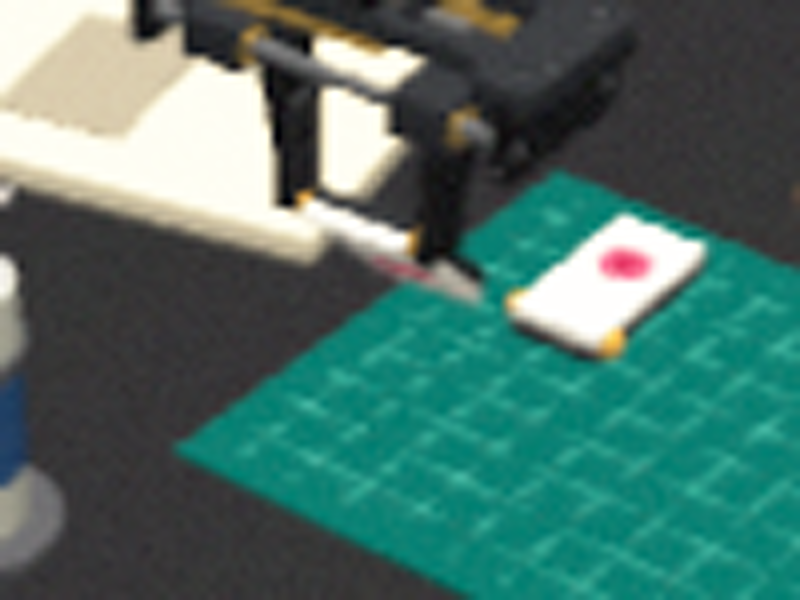

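```bash
cat > pk.py <<'E'
from h import *
import sys
sy=float(sys.argv[1]); c=r.capture("side"); s=r.sense(); R=np.array(s["ee_rot"]); p0=np.array(s["tcp_pos"]); p0[2]-=.004
V=hsv(c); m=((V[...,0]>155)&(V[...,0]<178)&(V[...,1]>70)&(V[...,2]>90)).astype(np.uint8)*255
for b in blobs(m,2): print("pink",b[0].round(1),b[1])
x=-R[:,0]*np.sign(-R[1,0])*sy  # horizontal free-end direction
x[2]=0
for a in range(30,136,15):
    a_=np.radians(a); d=x*np.cos(a_)-np.array([0,0,1])*np.sin(a_); n=-np.array([0,0,1])*np.cos(a_)-x*np.sin(a_)
    print(a,proj(c,p0+.035*d+.007*n).round(1),end=" ")
print()
E
python3 -m jog '0 0 -46 42 0;0 0 -30 28 0;0 0 -15 14 0;0 0 15 -14 0;0 0 30 -28 0' >/dev/null; python3 -m jog '0 0 46 -42 0;0 0 -46 42 0;0 0 -30 28 0;0 0 -15 14 0;0 0 15 -14 0' >/dev/null; python3 -m jog '0 0 30 -28 0;0 0 46 -42 0;0 0 -46 42 0;0 0 -30 28 0;0 0 -15 14 0' >/dev/null; python3 -m jog '0 0 0 0 0;0 0 0 0 0'; python3 m.py; python3 pk.py -1
```

```text
time_s: 45.98
tcp_pos: [0.584, -0.1951, 0.231]
ee_rot: [[-0.0, -1.0, -0.003], [-1.0, 0.0, 0.002], [-0.002, 0.003, -1.0]]
wrist_force: [0.9, -1.0, -1.8]
gripper_width: 0.65
gripper_force: 30.0
moment [0.031 0.085 0.012] F [ 0.87 -1.   -1.82] tcp [ 0.584  -0.1951  0.231 ] w 0.65 yaw 180.0 t 45.975
pink [470.3  55.2] 1463
pink [283.  144.9] 28
pink [297.5 172.5] 20
pink [227. 357.] 3
pink [212.5 369.5] 2
30 [288.  135.8] 45 [286.7 138.3] 60 [285.2 140.5] 75 [283.5 142.1] 90 [281.9 143.2] 105 [280.4 143.5] 120 [279. 143.] 135 [278.  141.9]
```

```bash
python3 -m jog '0 0 15 -14 0;0 0 30 -28 0;0 0 46 -42 0;0 0 -60 10 0;0 0 -40 5 0' >/dev/null; python3 -m jog '0 0 -20 0 0;0 0 20 0 0;0 0 40 0 0;0 0 60 -10 0;0 0 -60 10 0' >/dev/null;  python3 -m jog '0 0 -40 0 0;0 0 -20 0 0;0 0 0 0 0;0 0 0 0 0'; python3 m.py; python3 pk.py -1
```

```text
time_s: 47.78
tcp_pos: [0.5847, -0.2244, 0.1639]
ee_rot: [[-0.0, -1.0, -0.0], [-1.0, 0.0, 0.0], [-0.0, 0.0, -1.0]]
wrist_force: [-0.4, 0.4, 0.7]
gripper_width: 0.04
gripper_force: 0.0
moment [ 0.075  0.111 -0.002] F [-0.4   0.42  0.73] tcp [ 0.5847 -0.2244  0.1639] w 0.04 yaw 180.0 t 47.775
pink [470.3  55.3] 1468
pink [297.6 172.3] 17
pink [269.4 181.5] 34
pink [227. 357.] 3
30 [291.7 149.9] 45 [290.5 152.4] 60 [289.  154.5] 75 [287.5 156.1] 90 [285.9 157.2] 105 [284.5 157.5] 120 [283.2 157.2] 135 [282.2 156.2]
```

```bash
python3 -m jog '1 0 0 30 0;1 -40 30 10 0;1 -40 50 0 0;1 -30 50 0 0;1 0 50 0 0' >/dev/null;python3 -m jog '1 0 60 0 0;1 0 60 0 0;1 0 60 0 0;1 0 0 0 0;1 0 0 0 0'; python3 -c "
from h import *
d=show()
for n in d: print(n); whites(d[n])
t,s=d['top']['pixels'],d['side']['pixels']
a=cv2.resize(t[130:260,160:410,::-1],(700,364)); 
cv2.imwrite('pics/drop2.png',a)"; python3 m.py
```

```text
time_s: 49.08
tcp_pos: [0.4753, 0.1339, 0.204]
ee_rot: [[0.001, -1.0, -0.001], [-1.0, -0.001, -0.0], [0.0, 0.001, -1.0]]
wrist_force: [-1.0, -0.3, 0.6]
gripper_width: 0.988
gripper_force: 0.0
top ctr [0.5633 0.1558] studs [0.5672 0.1906] dir 83.6 0
top ctr [0.4999 0.1842] studs [0.4655 0.1777] dir -169.3 5
top ctr [0.4228 0.1531] studs [0.4578 0.1518] dir -2.2 3
side ctr [0.4299 0.1409] studs [0.4405 0.1743] dir 72.5 2
side ctr [0.4314 0.269 ] studs [0.4357 0.2343] dir -83.0 2
top
white ctr [ 0.6585 -0.1874] studs [ 0.6721 -0.1552] dir 67.2 1 size [95. 50.] stud px [[0.657, -0.143]]
white ctr [ 0.5849 -0.2898] studs [ 0.5852 -0.2548] dir 89.5 0 size [52. 92.] stud px []
side
white ctr [ 0.5849 -0.2913] studs [ 0.5844 -0.2563] dir 90.9 1 size [49. 98.] stud px [[0.562, -0.258]]
moment [-0.059  0.111 -0.   ] F [ 0.   -0.49 -0.34] tcp [0.4756 0.1328 0.2041] w 0.993 yaw 179.9 t 49.175
```

```bash
python3 -m jog '1 32 -48 0 -3.8;1 32 -48 0 -3.8;1 33 -48 0 -3.8;1 33 -48 0 -3.8;1 33 -48 0 -3.8' >/dev/null; python3 -m jog '1 33 -48 0 -3.8;1 0 0 -60 0;1 0 0 -60 0;1 0 0 -50 0;1 0 0 -20 0' >/dev/null; python3 -m jog '1 0 0 0 0;1 0 0 0 0'; python3 m.py; python3 -m jog '0 0 0 0 0;0 0 0 0 0;0 0 0 0 0;0 0 0 0 0;0 0 0 0 0'
```

```text
time_s: 50.68
tcp_pos: [0.6729, -0.1551, 0.0157]
ee_rot: [[-0.388, -0.922, 0.003], [-0.922, 0.388, -0.0], [-0.001, -0.003, -1.0]]
wrist_force: [0.4, -0.2, -0.3]
gripper_width: 0.996
gripper_force: 0.0
moment [0.02  0.061 0.003] F [ 0.4  -0.19 -0.28] tcp [ 0.6729 -0.1551  0.0157] w 0.996 yaw 157.2 t 50.675
time_s: 51.3
tcp_pos: [0.6725, -0.1544, 0.0146]
ee_rot: [[-0.387, -0.922, 0.001], [-0.922, 0.387, -0.0], [-0.0, -0.001, -1.0]]
wrist_force: [0.2, -0.4, 1.9]
gripper_width: 0.661
gripper_force: 30.0
```

```bash
python3 -m jog '0 0 0 6 0;0 -10 4 0 2.5;0 -10 4 0 2.5;0 -10 4 0 2.5;0 -10 4 0 2.5' >/dev/null; python3 -m jog '0 -10 5 0 2.5;0 -10 5 0 2.5;0 -10 5 0 2.5;0 -9 4 0 2.5;0 -8 4 0 2.8' >/dev/null; python3 -m jog '0 0 0 -4 0;0 0 0 -3 0;0 0 0 0 0'; python3 -m jog '0.9 0 0 0 0;0.9 0 0 0 0;0.9 0 0 0 0;0.9 0 0 0 0;1 0 0 40 0'; python3 -m jog '1 0 20 60 0;1 0 40 60 0;1 -30 50 0 0;1 -30 55 0 0;1 -30 55 0 0' >/dev/null;python3 -m jog '1 -20 20 0 0;1 0 0 0 0;1 0 0 0 0'>/dev/null; python3 m.py;python3 -c "
from h import *
d=show()
for n in d: print(n); whites(d[n])"
```

```text
time_s: 52.92
tcp_pos: [0.5849, -0.1153, 0.0144]
ee_rot: [[0.0, -1.0, -0.0], [-1.0, -0.0, -0.0], [0.0, 0.0, -1.0]]
wrist_force: [-3.7, 2.7, 9.1]
gripper_width: 0.663
gripper_force: 30.0
time_s: 53.55
tcp_pos: [0.5823, -0.1155, 0.0502]
ee_rot: [[-0.001, -1.0, -0.008], [-1.0, 0.001, -0.0], [0.0, 0.008, -1.0]]
wrist_force: [0.5, 0.3, 0.5]
gripper_width: 0.95
gripper_force: 0.0
moment [ 0.012  0.056 -0.044] F [ 0.42 -0.45  0.01] tcp [0.4755 0.1186 0.1645] w 0.999 yaw 180.0 t 54.55
top ctr [0.5594 0.1338] studs [0.5678 0.1678] dir 76.2 0
top ctr [0.5002 0.1562] studs [0.4749 0.1803] dir 136.4 3
top ctr [0.4165 0.1351] studs [0.4514 0.1358] dir 1.1 1
side ctr [0.4299 0.1409] studs [0.4405 0.1743] dir 72.5 2
side ctr [0.4314 0.269 ] studs [0.4357 0.2343] dir -83.0 2
top
white ctr [ 0.5841 -0.149 ] studs [ 0.5856 -0.114 ] dir 87.6 1 size [52. 92.] stud px [[0.56, -0.114]]
white ctr [ 0.5849 -0.2898] studs [ 0.5852 -0.2548] dir 89.5 0 size [52. 92.] stud px []
side
white ctr [ 0.5853 -0.2905] studs [ 0.5857 -0.2555] dir 89.4 1 size [49. 98.] stud px [[0.561, -0.26]]
```

```bash
python3 -m jog '1 -12 18 0 -6;1 -12 18 0 -6;1 -11 19 0 -5.5;1 0 0 -50 0;1 0 0 -50 0' >/dev/null; python3 -m jog '1 0 0 -30 0;1 0 0 -15 0;1 0 0 -6 0;1 0 0 0 0;1 0 0 0 0'; python3 m.py; python3 -m jog '0 0 0 0 0;0 0 0 0 0;0 0 0 0 0;0 0 0 0 0;0 0 0 0 0'
```

```text
time_s: 55.9
tcp_pos: [0.4407, 0.174, 0.0141]
ee_rot: [[-0.301, -0.954, 0.001], [-0.954, 0.301, 0.001], [-0.001, -0.001, -1.0]]
wrist_force: [0.1, 0.0, 0.3]
gripper_width: 1.0
gripper_force: 0.0
moment [0.047 0.047 0.021] F [0.09 0.04 0.35] tcp [0.4407 0.174  0.0141] w 1.0 yaw 162.5 t 55.9
time_s: 56.52
tcp_pos: [0.4402, 0.1739, 0.0136]
ee_rot: [[-0.301, -0.954, 0.0], [-0.954, 0.301, 0.0], [-0.0, -0.0, -1.0]]
wrist_force: [0.4, 0.7, 1.6]
gripper_width: 0.662
gripper_force: 30.0
```

```bash
python3 -m jog '0 0 0 50 0;0 0 0 50 0;0 0 -30 37 2;0 -1 -50 0 4;0 -1 -50 0 4' >/dev/null; python3 -m jog '0 -1 -50 0 4;0 -1 -40 0 3.5;0 -1 -14 0 0;0 0 0 -30 0;0 0 0 60 0' >/dev/null;python3 -m jog '0 0 0 40 0;0 0 0 20 0;0 0 0 -20 0;0 0 0 -40 0;0 0 0 -60 0' >/dev/null; python3 -m jog '0 0 -40 46 0;0 0 -27 30 0;0 0 -14 15 0;0 0 14 -15 0;0 0 27 -30 0' >/dev/null; python3 -m jog '0 0 40 -46 0;0 0 -46 42 0;0 0 -30 28 0;0 0 -15 14 0;0 0 0 0 0'; python3 -m jog '0 0 0 0 0;0 0 0 0 0'; python3 m.py; python3 pk.py -1
```

```text
time_s: 59.65
tcp_pos: [0.4357, -0.1513, 0.205]
ee_rot: [[-0.002, -1.0, 0.002], [-1.0, 0.002, 0.0], [-0.0, -0.002, -1.0]]
wrist_force: [0.3, 0.1, -1.5]
gripper_width: 0.66
gripper_force: 30.0
time_s: 59.9
tcp_pos: [0.4346, -0.1506, 0.2035]
ee_rot: [[0.0, -1.0, -0.002], [-1.0, -0.0, 0.0], [-0.0, 0.002, -1.0]]
wrist_force: [0.9, 0.5, -0.8]
gripper_width: 0.66
gripper_force: 30.0
moment [ 0.029  0.112 -0.032] F [ 0.85  0.55 -0.82] tcp [ 0.4346 -0.1506  0.2035] w 0.66 yaw -180.0 t 59.9
pink [297.6 172.3] 17
pink [275.8 191.2] 22
pink [227. 357.] 3
pink [212.5 369.5] 2
30 [320.5 164.6] 45 [319.2 167.3] 60 [317.6 169.7] 75 [316.  171.5] 90 [314.5 172.7] 105 [313.  173.2] 120 [311.8 172.9] 135 [310.9 171.9]
```

```bash
python3 -m jog '0 0 15 -14 0;0 0 30 -28 0;0 0 46 -42 0;0 0 -46 42 0;0 0 -30 28 0' >/dev/null; python3 -m jog '0 0 -15 14 0;0 0 15 -14 0;0 0 30 -28 0;0 0 46 -42 0;0 0 -46 42 0' >/dev/null; python3 -m jog '0 0 -30 28 0;0 0 -15 14 0;0 0 0 0 0;0 0 0 0 0'; python3 m.py; python3 pk.py -1
```

```text
time_s: 61.7
tcp_pos: [0.4344, -0.1507, 0.2034]
ee_rot: [[-0.0, -1.0, -0.002], [-1.0, 0.0, 0.0], [-0.0, 0.002, -1.0]]
wrist_force: [-0.8, 0.4, -0.8]
gripper_width: 0.662
gripper_force: 30.0
moment [0.107 0.171 0.049] F [-0.81  0.38 -0.81] tcp [ 0.4344 -0.1507  0.2034] w 0.662 yaw 180.0 t 61.7
pink [319.6 168.9] 8
pink [297.6 172.3] 17
pink [275.8 191.2] 22
pink [227. 357.] 3
pink [212.5 369.5] 2
30 [320.6 164.7] 45 [319.2 167.4] 60 [317.7 169.8] 75 [316.1 171.6] 90 [314.5 172.8] 105 [313.1 173.3] 120 [311.9 173.1] 135 [311. 172.]
```

```bash
python3 -m jog '0 0 15 -14 0;0 0 30 -28 0;0 0 46 -42 0;0 0 -52 34 0;0 0 -35 22 0' >/dev/null; python3 -m jog '0 0 -17 11 0;0 0 17 -11 0;0 0 35 -22 0;0 0 52 -34 0;0 0 -54 30 0' >/dev/null; python3 -m jog '0 0 -36 20 0;0 0 -18 10 0;0 0 0 0 0;0 0 0 0 0'; python3 m.py; python3 pk.py -1
```

```text
time_s: 63.5
tcp_pos: [0.4343, -0.1676, 0.1794]
ee_rot: [[-0.0, -1.0, -0.002], [-1.0, 0.0, 0.0], [-0.0, 0.002, -1.0]]
wrist_force: [0.7, 0.6, -0.8]
gripper_width: 0.657
gripper_force: 30.0
moment [ 0.054  0.064 -0.016] F [ 0.72  0.57 -0.78] tcp [ 0.4343 -0.1676  0.1794] w 0.657 yaw 180.0 t 63.5
pink [480.7  58.8] 493
pink [297.8 172.3] 18
pink [318.4 177.8] 28
pink [275.8 191.2] 22
pink [227. 357.] 3
pink [212.5 369.5] 2
30 [322.7 168.8] 45 [321.3 171.5] 60 [319.8 173.8] 75 [318.3 175.6] 90 [316.7 176.8] 105 [315.3 177.3] 120 [314.1 177.1] 135 [313.3 176.1]
```

```bash
python3 -m jog '0 0 5 0 0;0 0 10 0 0;0 0 15 0 0;0 0 20 -10 0;0 0 15 -20 0' >/dev/null; python3 -m jog '0 0 10 -20 0;0 0 10 -15 0;0 0 5 -10 0;0 0 0 -8 0;0 0 0 -4 0'; python3 -m jog '0 0 0 -1 0;0 0 0 -1 0;0 0 0 0 0';python3 pk.py -1
```

```text
time_s: 64.8
tcp_pos: [0.4351, -0.0782, 0.0932]
ee_rot: [[-0.0, -1.0, -0.0], [-1.0, 0.0, -0.0], [0.0, 0.0, -1.0]]
wrist_force: [-0.2, -0.7, -1.4]
gripper_width: 0.659
gripper_force: 30.0
time_s: 65.18
tcp_pos: [0.4352, -0.0784, 0.0916]
ee_rot: [[-0.001, -1.0, 0.0], [-1.0, 0.001, 0.0], [-0.0, -0.0, -1.0]]
wrist_force: [-0.2, -0.5, -1.2]
gripper_width: 0.66
gripper_force: 30.0
pink [473.9  56.4] 1140
pink [275.8 191.2] 22
pink [300.8 214.1] 21
pink [227. 357.] 3
pink [212.5 369.5] 2
30 [305.1 205.4] 45 [303.8 208.1] 60 [302.2 210.5] 75 [300.6 212.5] 90 [299.  213.9] 105 [297.5 214.6] 120 [296.2 214.6] 135 [295.2 213.8]
```

```bash
python3 -m jog '0 0 0 -1 0;0 0 0 -1 0;0 0 0 0 0';python3 m.py; python3 -m jog '0 0 0 -1 0;0 0 0 -1 0;0 0 0 0 0';python3 m.py
```

```text
time_s: 65.6
tcp_pos: [0.435, -0.0783, 0.0893]
ee_rot: [[-0.0, -1.0, -0.0], [-1.0, 0.0, -0.0], [0.0, 0.0, -1.0]]
wrist_force: [0.7, -0.1, -1.8]
gripper_width: 0.655
gripper_force: 30.0
moment [ 0.115  0.09  -0.008] F [ 0.67 -0.1  -1.76] tcp [ 0.435  -0.0783  0.0893] w 0.655 yaw 180.0 t 65.6
time_s: 65.97
tcp_pos: [0.435, -0.0782, 0.0873]
ee_rot: [[-0.0, -1.0, -0.0], [-1.0, 0.0, -0.0], [0.0, 0.0, -1.0]]
wrist_force: [-0.2, -0.3, -1.3]
gripper_width: 0.659
gripper_force: 30.0
moment [ 0.027  0.075 -0.003] F [-0.24 -0.31 -1.26] tcp [ 0.435  -0.0782  0.0873] w 0.659 yaw 180.0 t 65.975
```

```bash
for i in 1; do python3 -m jog '0 0 0 -1 0;0 0 0 -1 0' | sed -n '2p;4p'; python3 -m jog '0 0 0 -1 0;0 0 0 0 0'| sed -n '2p;4p'; python3 -m jog '0 0 0 -1 0;0 0 0 0 0'| sed -n '2p;4p';python3 -m jog '0 0 0 -1 0;0 0 0 0 0'| sed -n '2p;4p'; done
```

```text
tcp_pos: [0.4354, -0.0781, 0.0862]
wrist_force: [-3.5, 3.6, 11.0]
tcp_pos: [0.4356, -0.0779, 0.086]
wrist_force: [-3.6, 4.2, 12.4]
tcp_pos: [0.4357, -0.0777, 0.0858]
wrist_force: [-5.5, 5.8, 19.2]
tcp_pos: [0.4358, -0.0775, 0.0855]
wrist_force: [-7.8, 8.2, 25.9]
```

```bash
python3 -m jog '0 0 -5 3.5 0;0 0 -6 1.2 0;0 0 -6 0.8 0;0 0 -6 0.4 0;0 0 -6 0.2 0' | sed -n '2p;4p'; python3 pk.py -1
```

```text
tcp_pos: [0.437, -0.1072, 0.0899]
wrist_force: [1.7, 1.3, 3.9]
pink [470.3  55.2] 1467
pink [275.8 191.2] 22
pink [302.8 213. ] 38
pink [227. 357.] 3
pink [212.5 369.5] 2
30 [309.6 201. ] 45 [308.2 203.6] 60 [306.7 206. ] 75 [305.1 207.9] 90 [303.5 209.3] 105 [302.1 210. ] 120 [300.8 209.9] 135 [299.9 209.1]
```

```bash
python3 -m jog '0 0 -7 -0.5 0;0 0 -7 -1 0;0 0 -7 -1 0;0 0 -7 -1.5 0;0 0 -7 -2 0' | sed -n '2p;4p'; python3 pk.py -1
```

```text
tcp_pos: [0.4395, -0.1427, 0.0848]
wrist_force: [3.2, -0.7, 6.6]
pink [470.3  55.3] 1470
pink [275.8 191.2] 22
pink [305.3 209.9] 51
pink [227. 357.] 3
30 [314.7 196.6] 45 [313.4 199.2] 60 [311.9 201.5] 75 [310.3 203.3] 90 [308.8 204.6] 105 [307.4 205.3] 120 [306.2 205.2] 135 [305.3 204.4]
```

```bash
python3 -m jog '0 0 -8 -3 0;0 0 -9 -5 0;0 0 -9 -6 0;0 0 -7 -7 0;0 0 -7 -8 0' | sed -n '2p;4p;5p'; python3 pk.py -1
```

```text
tcp_pos: [0.4334, -0.1825, 0.0522]
wrist_force: [0.5, 0.2, -0.2]
gripper_width: 0.408
pink [470.3  55.2] 1463
pink [299.7 172.1] 9
pink [275.8 191.2] 22
pink [314.1 214.9] 27
pink [227. 357.] 3
30 [321.8 199.6] 45 [320.6 202.1] 60 [319.1 204.3] 75 [317.7 206.2] 90 [316.2 207.4] 105 [314.9 208.1] 120 [313.8 208. ] 135 [312.9 207.2]
```

```bash
python3 -m jog '1 0 0 0 0;1 0 0 0 0;1 0 0 0 0;1 0 0 40 0;1 0 0 60 0' | sed -n '2p;4p;5p'; python3 -m jog '1 0 60 0 0;1 0 60 0 0;1 0 60 0 0;1 0 60 0 0;1 0 50 0 0' | sed -n '2p;4p;5p'; python3 -c "
from h import *
d=show()
for n in d: print(n); whites(d[n])"
```

```text
tcp_pos: [0.4338, -0.1819, 0.1534]
wrist_force: [2.4, -0.1, 0.4]
gripper_width: 0.826
tcp_pos: [0.4347, 0.1101, 0.1541]
wrist_force: [0.4, 0.2, -0.1]
gripper_width: 0.998
top ctr [0.5096 0.1222] studs [0.5007 0.1561] dir 104.6 0
top ctr [0.4421 0.1411] studs [0.4125 0.1598] dir 147.7 7
top ctr [0.4338 0.2746] studs [0.444  0.2411] dir -73.1 1
top ctr [0.3666 0.1169] studs [0.3633 0.1518] dir 95.4 2
side ctr [0.4314 0.269 ] studs [0.4357 0.2343] dir -83.0 2
top
white ctr [ 0.5841 -0.1488] studs [ 0.5855 -0.1138] dir 87.7 1 size [52. 92.] stud px [[0.56, -0.114]]
white ctr [ 0.5849 -0.2898] studs [ 0.5852 -0.2548] dir 89.5 0 size [52. 92.] stud px []
white ctr [ 0.4203 -0.1404] studs [ 0.4062 -0.1084] dir 113.8 0 size [57. 95.] stud px []
side
white ctr [ 0.5851 -0.2909] studs [ 0.5855 -0.2559] dir 89.3 1 size [49. 98.] stud px [[0.562, -0.258]]
white ctr [ 0.4204 -0.1401] studs [ 0.4353 -0.1718] dir -64.7 2 size [47. 98.] stud px [[0.459, -0.162], [0.413, -0.188]]
```

```bash
python3 -m jog '1 0 -47 0 4.2;1 0 -47 0 4.2;1 0 -47 0 4.2;1 0 -47 0 4.2;1 0 -47 0 4.2' >/dev/null; python3 -m jog '1 0 -48 -20 4;1 0 0 -50 0;1 0 0 -50 0;1 0 0 -16 0;1 0 0 0 0' >/dev/null; python3 -m jog '1 0 0 -3 0;1 0 0 0 0'; python3 m.py; python3 -m jog '0 0 0 0 0;0 0 0 0 0;0 0 0 0 0;0 0 0 0 0;0 0 0 0 0'
```

```text
time_s: 71.85
tcp_pos: [0.4356, -0.1753, 0.0154]
ee_rot: [[0.422, -0.906, 0.002], [-0.906, -0.422, -0.0], [0.001, -0.002, -1.0]]
wrist_force: [-0.4, 0.6, 0.7]
gripper_width: 1.001
gripper_force: 0.0
moment [ 0.005  0.182 -0.016] F [-0.37  0.64  0.69] tcp [ 0.4356 -0.1753  0.0154] w 1.001 yaw -155.0 t 71.85
time_s: 72.47
tcp_pos: [0.4351, -0.1752, 0.0146]
ee_rot: [[0.422, -0.906, 0.0], [-0.906, -0.422, -0.0], [0.0, -0.0, -1.0]]
wrist_force: [0.3, -0.3, 1.6]
gripper_width: 0.663
gripper_force: 30.0
```

```bash
python3 -m jog '0 0 0 5 0;0 0 -3 0 -5;0 0 -3 0 -5;0 0 -3 0 -5;0 0 -3 0 -5' >/dev/null; python3 -m jog '0 0 -2 0 -5;0 0 0 -3 0;0 0 0 -3 0;0 0 0 0 0'; python3 -m jog '0.9 0 0 0 0;0.9 0 0 0 0;0.9 0 0 0 0;0.9 0 0 0 0;1 0 0 40 0'; python3 -m jog '1 0 20 60 0;1 0 60 50 0;1 0 60 0 0;1 0 60 0 0;1 0 60 0 0' >/dev/null; python3 -m jog '1 0 30 0 0;1 0 0 0 0;1 0 0 0 0' ; python3 -c "
from h import *
d=show()
for n in d: print(n); whites(d[n])"
```

```text
time_s: 73.6
tcp_pos: [0.4352, -0.1893, 0.0145]
ee_rot: [[0.002, -1.0, -0.0], [-1.0, -0.002, -0.0], [0.0, 0.0, -1.0]]
wrist_force: [-2.5, 0.6, 9.6]
gripper_width: 0.664
gripper_force: 30.0
time_s: 74.22
tcp_pos: [0.4327, -0.189, 0.0515]
ee_rot: [[-0.001, -1.0, -0.008], [-1.0, 0.001, 0.001], [-0.001, 0.008, -1.0]]
wrist_force: [0.5, -0.6, -0.9]
gripper_width: 0.949
gripper_force: 0.0
time_s: 75.22
tcp_pos: [0.4347, 0.0881, 0.1525]
ee_rot: [[-0.0, -1.0, -0.001], [-1.0, 0.0, -0.0], [0.0, 0.001, -1.0]]
wrist_force: [-0.6, 0.3, 0.3]
gripper_width: 1.001
gripper_force: 0.0
top ctr [0.5084 0.1016] studs [0.4936 0.1334] dir 114.9 0
top ctr [0.4423 0.1158] studs [0.423 0.145] dir 123.6 6
top ctr [0.4283 0.2674] studs [0.4336 0.2328] dir -81.2 1
top ctr [0.3681 0.096 ] studs [0.3735 0.0614] dir -81.2 2
side ctr [0.4314 0.269 ] studs [0.4357 0.2343] dir -83.0 2
top
white ctr [ 0.5841 -0.1488] studs [ 0.5855 -0.1138] dir 87.7 1 size [52. 92.] stud px [[0.56, -0.114]]
white ctr [ 0.5849 -0.2898] studs [ 0.5852 -0.2548] dir 89.5 0 size [52. 92.] stud px []
white ctr [ 0.4355 -0.1504] studs [ 0.4343 -0.1154] dir 92.0 0 size [51. 95.] stud px []
side
white ctr [ 0.5852 -0.2907] studs [ 0.5859 -0.2557] dir 88.9 2 size [49. 98.] stud px [[0.618, -0.264], [0.562, -0.258]]
white ctr [ 0.5853 -0.1274] studs [ 0.5504 -0.1307] dir -174.7 0 size [51. 28.] stud px []
white ctr [ 0.4366 -0.151 ] studs [ 0.437 -0.186] dir -89.3 2 size [50. 97.] stud px [[0.465, -0.191], [0.411, -0.188]]
```

```bash
python3 -m jog '1 1 50 0 3;1 0 50 0 3.5;1 0 45 0 0;1 0 0 -50 0;1 0 0 -50 0' >/dev/null; python3 -m jog '1 0 0 -25 0;1 0 0 -11 0;1 0 0 -3 0;1 0 0 0 0;1 0 0 0 0'; python3 m.py; python3 -m jog '0 0 0 0 0;0 0 0 0 0;0 0 0 0 0;0 0 0 0 0;0 0 0 0 0'
```

```text
time_s: 76.58
tcp_pos: [0.4367, 0.234, 0.0149]
ee_rot: [[0.113, -0.994, 0.002], [-0.994, -0.113, 0.002], [-0.002, -0.002, -1.0]]
wrist_force: [-0.2, 0.8, -0.5]
gripper_width: 0.998
gripper_force: 0.0
moment [ 0.007  0.174 -0.047] F [-0.17  0.78 -0.48] tcp [0.4367 0.234  0.0149] w 0.998 yaw -173.5 t 76.575
time_s: 77.2
tcp_pos: [0.436, 0.2335, 0.0139]
ee_rot: [[0.113, -0.994, -0.0], [-0.994, -0.113, -0.0], [0.0, 0.0, -1.0]]
wrist_force: [-1.6, 1.3, 1.7]
gripper_width: 0.662
gripper_force: 30.0
```

```bash
python3 -m jog '0 0 0 50 0;0 0 0 50 0;0 0 -30 40 -1;0 0 -55 0 -1.5;0 0 -60 0 -2' >/dev/null; python3 -m jog '0 0 -60 0 -2;0 0 -60 0 0;0 0 -60 0 0;0 0 -60 0 0;0 0 -60 0 0' >/dev/null;python3 -m jog '0 0 -60 0 0;0 0 -60 0 0;0 0 -30 0 0;0 0 0 -30 0;0 0 0 60 0' >/dev/null; python3 m.py; python3 -m jog '0 0 0 40 0;0 0 0 20 0;0 0 0 -20 0;0 0 0 -40 0;0 0 0 -60 0' >/dev/null; python3 -m jog '0 0 40 46 0;0 0 27 30 0;0 0 14 15 0;0 0 -14 -15 0;0 0 -27 -30 0' >/dev/null; python3 -m jog '0 0 -40 -46 0;0 0 46 42 0;0 0 30 28 0;0 0 15 14 0;0 0 -15 -14 0' >/dev/null; python3 -m jog '0 0 -30 -28 0;0 0 -46 -42 0;0 0 46 42 0;0 0 30 28 0;0 0 15 14 0' >/dev/null; python3 -m jog '0 0 0 0 0;0 0 0 0 0'; python3 m.py
```

```text
moment [-0.066 -0.117  0.009] F [ 0.84 -0.25 -1.09] tcp [ 0.4304 -0.3589  0.1742] w 0.661 yaw 179.8 t 79.075
time_s: 81.82
tcp_pos: [0.4352, -0.2706, 0.207]
ee_rot: [[-0.001, -1.0, -0.001], [-1.0, 0.001, 0.001], [-0.001, 0.001, -1.0]]
wrist_force: [0.1, 0.4, -1.2]
gripper_width: 0.662
gripper_force: 30.0
moment [-0.034  0.071  0.023] F [ 0.09  0.44 -1.17] tcp [ 0.4352 -0.2706  0.207 ] w 0.662 yaw 179.9 t 81.825
```

```bash
python3 -m jog '0 0 -15 -14 0;0 0 -30 -28 0;0 0 -46 -42 0;0 0 46 42 0;0 0 30 28 0' >/dev/null; python3 -m jog '0 0 15 14 0;0 0 -15 -14 0;0 0 -30 -28 0;0 0 -46 -42 0;0 0 52 34 0' >/dev/null; python3 -m jog '0 0 35 22 0;0 0 17 11 0;0 0 -17 -11 0;0 0 -35 -22 0;0 0 -52 -34 0' >/dev/null; python3 -m jog '0 0 54 30 0;0 0 36 20 0;0 0 18 10 0;0 0 0 0 0;0 0 0 0 0'; python3 m.py;python3 - <<'E'
from h import *
c=r.capture("side"); s=r.sense()["tcp_pos"]; u,v=proj(c,s).astype(int); print(u,v)
cv2.imwrite("pics/p3.png",cv2.resize(c["pixels"][v-20:v+40,u-35:u+35,::-1],None,fx=8,fy=8,interpolation=cv2.INTER_CUBIC))
p=np.array(s)+[-.022,0,-.004]
for a in (45,60,75,90): print(a,(np.array(proj(c,p+[0,.08*np.cos(np.radians(a)),-.08*np.sin(np.radians(a))]))-proj(c,p)).round(1))
E
```

```text
time_s: 84.32
tcp_pos: [0.4356, -0.2538, 0.1834]
ee_rot: [[-0.001, -1.0, -0.0], [-1.0, 0.001, 0.0], [-0.0, 0.0, -1.0]]
wrist_force: [0.1, 0.6, -1.7]
gripper_width: 0.641
gripper_force: 29.8
moment [ 0.046  0.123 -0.001] F [ 0.15  0.6  -1.71] tcp [ 0.4356 -0.2538  0.1834] w 0.641 yaw 180.0 t 84.325
332 151
45 [-10.9  23.2]
60 [-8.7 24.2]
75 [-5.9 23.4]
90 [-2.9 21.2]
```

View pics/p3.png

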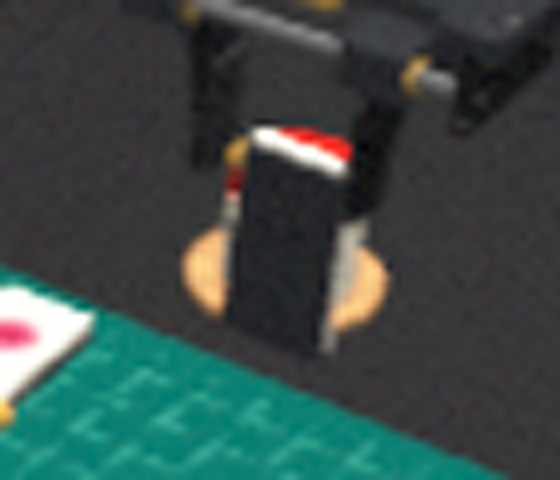

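```bash
python3 -m jog '0 0 -5 -8 0;0 0 -10 -15 0;0 0 -15 -20 0;0 0 -15 -20 0;0 0 -15 -15 0' >/dev/null; python3 -m jog '0 0 -10 -8 0;0 0 -8 -4 0;0 0 0 -2 0;0 0 0 0 0'; python3 -m jog '0 0 0 -1 0;0 0 0 0 0' | sed -n '2p;4p;5p';python3 -m jog '0 0 0 -1 0;0 0 0 0 0' | sed -n '2p;4p;5p'
```

```text
time_s: 85.5
tcp_pos: [0.4363, -0.3314, 0.0922]
ee_rot: [[-0.0, -1.0, 0.001], [-1.0, 0.0, -0.0], [0.0, -0.001, -1.0]]
wrist_force: [-0.6, -0.2, -1.2]
gripper_width: 0.64
gripper_force: 29.9
tcp_pos: [0.4365, -0.3315, 0.0917]
wrist_force: [0.1, -0.7, 2.0]
gripper_width: 0.641
tcp_pos: [0.4368, -0.332, 0.0914]
wrist_force: [-0.5, 0.3, 6.7]
gripper_width: 0.641
```

```bash
python3 -m jog '0.85 0 0 0 0;0.85 0 0 0 0;0.85 0 0 0 0;0.85 0 0 0 0;0.85 0 0 0 0' | sed -n '2p;4p;5p'
python3 - <<'E'
from h import *
c=r.capture("side"); s=r.sense()["tcp_pos"]; u,v=proj(c,s).astype(int); print(u,v)
cv2.imwrite("pics/p3b.png",cv2.resize(c["pixels"][v-20:v+40,u-35:u+35,::-1],None,fx=8,fy=8,interpolation=cv2.INTER_CUBIC))
p=np.array(s)+[-.022,0,-.004]
for a in (75,90,105): print(a,(np.array(proj(c,p+[0,.09*np.cos(np.radians(a)),-.09*np.sin(np.radians(a))]))-proj(c,p)).round(1))
E
```

```text
tcp_pos: [0.436, -0.3314, 0.0896]
wrist_force: [-0.2, -0.2, -0.0]
gripper_width: 0.844
341 166
75 [-6.4 24.1]
90 [-3.3 21.6]
105 [-0.  17.7]
```

View pics/p3b.png

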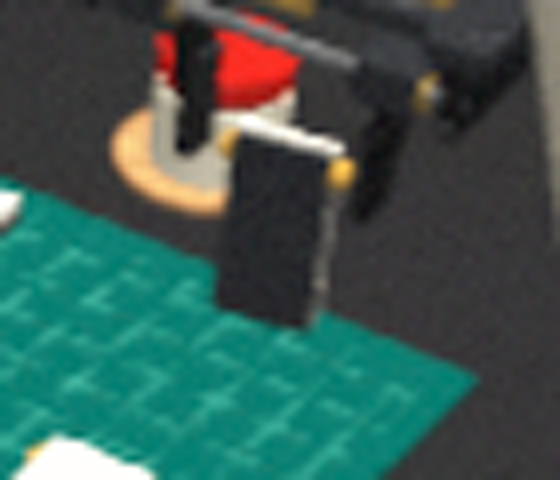

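```bash
python3 -m jog '0.85 0 -3 -2 0;0.85 0 0 -2 0;0.85 0 0 0 0;0 0 0 0 0;0 0 0 0 0' | sed -n '2p;4p;5p';  python3 -m jog '0 0 0 0 0;0 0 0 0 0;0 0 0 0 0' | sed -n '2p;4p;5p'
```

```text
tcp_pos: [0.4364, -0.3346, 0.086]
wrist_force: [-0.4, -0.3, 1.1]
gripper_width: 0.702
tcp_pos: [0.4359, -0.3344, 0.0858]
wrist_force: [0.3, 0.3, 0.3]
gripper_width: 0.366
```

```bash
python3 -m jog '1 0 0 0 0;1 0 0 0 0;1 0 0 0 0;1 0 0 0 0;1 0 0 0 0' | sed -n '2p;4p;5p'
python3 - <<'E'
from h import *
d=grab()
for n in d: print(n); whites(d[n])
c=d["side"];s=r.sense()["tcp_pos"]; u,v=proj(c,s).astype(int)
V=hsv(c);m=mask(c,*ORG)
for b in blobs(m,2):
    if abs(b[0][0]-u)<50 and abs(b[0][1]-v)<50: print("org",b[0].round(1),b[1],onz(c,b[0],.01).round(3),onz(c,b[0],.083).round(3))
E
```

```text
tcp_pos: [0.436, -0.3345, 0.0858]
wrist_force: [-0.7, 0.6, -0.1]
gripper_width: 0.857
top
white ctr [ 0.5851 -0.1466] studs [ 0.5844 -0.1116] dir 91.2 1 size [52. 92.] stud px [[0.56, -0.114]]
white ctr [ 0.4834 -0.2355] studs [ 0.4497 -0.226 ] dir 164.4 0 size [279. 192.] stud px []
white ctr [ 0.471  -0.3387] studs [ 0.4368 -0.3461] dir -167.8 0 size [110.  77.] stud px []
white ctr [ 0.4358 -0.1344] studs [ 0.4299 -0.0999] dir 99.7 0 size [44. 66.] stud px []
side
white ctr [ 0.5853 -0.2905] studs [ 0.5857 -0.2555] dir 89.4 1 size [49. 98.] stud px [[0.561, -0.26]]
white ctr [ 0.5846 -0.1503] studs [ 0.5856 -0.1153] dir 88.4 1 size [96. 50.] stud px [[0.562, -0.117]]
white ctr [ 0.4366 -0.151 ] studs [ 0.437 -0.186] dir -89.3 1 size [50. 97.] stud px [[0.411, -0.188]]
org [332.8 143.3] 45 [ 0.592 -0.572] [ 0.537 -0.457]
org [357.8 144.2] 22 [ 0.509 -0.626] [ 0.461 -0.507]
org [328. 145.] 3 [ 0.601 -0.548] [ 0.545 -0.436]
org [359.5 156.5] 2 [ 0.462 -0.547] [ 0.418 -0.434]
org [325.2 167. ] 66 [ 0.53  -0.404] [ 0.48  -0.303]
org [334.4 165.8] 8 [ 0.507 -0.432] [ 0.459 -0.329]
org [348.9 167.4] 11 [ 0.459 -0.455] [ 0.415 -0.35 ]
org [296.8 182.2] 6 [ 0.561 -0.26 ] [ 0.509 -0.17 ]
org [323.9 208.7] 9 [ 0.411 -0.188] [ 0.371 -0.105]
```

Run:
```python
from h import *
c=r.capture("side"); s=np.array(r.sense()["tcp_pos"])
for P in ([.466,-.3345,.083],[.406,-.3345,.083],[.466,-.345,.083],[.406,-.345,.083],[.436,-.345,.093],[.436,-.345,.003]): print(P,proj(c,P).round(1))
u0,v0=305,140
cv2.imwrite("pics/p3c.png",cv2.resize(c["pixels"][v0:v0+55,u0:u0+75,::-1],None,fx=10,fy=10,interpolation=cv2.INTER_CUBIC))
```

```text
[0.466, -0.3345, 0.083] [333.5 164.4]
[0.406, -0.3345, 0.083] [349.2 170.3]
[0.466, -0.345, 0.083] [335. 163.]
[0.406, -0.345, 0.083] [350.7 168.9]
[0.436, -0.345, 0.093] [343.1 163.5]
[0.436, -0.345, 0.003] [340.  185.1]
```

View pics/p3c.png

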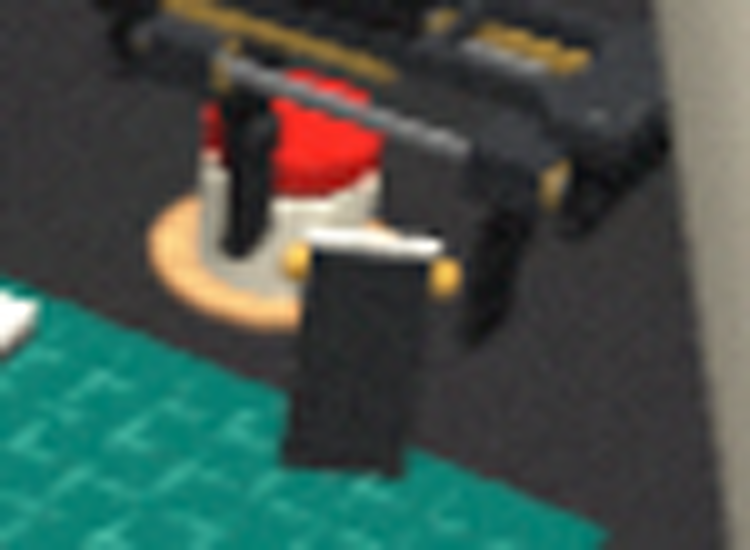

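```bash
python3 -m jog '1 -1 -4 0 8;1 -1 -3 0 8;1 0 0 0 8;1 0 0 0 0;1 0 0 0 0' | sed -n '2p;4p;5p';  python3 -m jog '0 0 0 0 0;0 0 0 0 0;0 0 0 0 0;0 0 0 0 0;0 0 0 0 0' | sed -n '2p;4p;5p'
```

```text
tcp_pos: [0.434, -0.3414, 0.0858]
wrist_force: [-0.2, -0.0, -0.2]
gripper_width: 1.001
tcp_pos: [0.4343, -0.3415, 0.0859]
wrist_force: [1.0, -0.1, 0.5]
gripper_width: 0.663
```

```bash
python3 -m jog '0 0 0 2 0;0 1 0 0 -8;0 0 0 0 -8;0 0 0 0 -8;0 0 0 -2.5 0' | sed -n '2p;4p;5p';  python3 -m jog '0 0 7 -0.7 0;0 0 7 -0.5 0;0 0 7 -0.8 0;0 0 7 -1.5 0;0 0 7 -2 0' | sed -n '2p;4p;5p'; python3 -m jog '0 0 6 -2.5 0;0 0 6 -3 0' | sed -n '2p;4p;5p'
```

```text
tcp_pos: [0.4351, -0.3417, 0.0856]
wrist_force: [-2.1, 0.3, 10.0]
gripper_width: 0.662
tcp_pos: [0.4351, -0.306, 0.0798]
wrist_force: [-1.4, -0.9, 2.9]
gripper_width: 0.662
tcp_pos: [0.4349, -0.2939, 0.0739]
wrist_force: [-0.9, 0.2, 2.0]
gripper_width: 0.665
```

Tracking the arc well; continue.

```bash
python3 -m jog '0 0 6 -4 0;0 0 6 -4 0;0 0 5 -5 0;0 0 5 -5 0;0 0 4 -5 0' | sed -n '2p;4p;5p';  python3 -m jog '0 0 4 -7 0;0 0 4 -7 0;0 0 3 -7 0;0 0 2 -7 0;0 0 2 -7 0' | sed -n '2p;4p;5p'; python3 -m jog '0 0 1 -5 0;0 0 0 0 0;0 0 0 0 0' | sed -n '2p;4p;5p'
```

```text
tcp_pos: [0.435, -0.2682, 0.0508]
wrist_force: [-1.2, -1.0, 0.4]
gripper_width: 0.661
tcp_pos: [0.4352, -0.2534, 0.0158]
wrist_force: [-0.1, -0.8, 0.9]
gripper_width: 0.663
tcp_pos: [0.4351, -0.2527, 0.0115]
wrist_force: [-1.6, -2.2, 2.8]
gripper_width: 0.653
```

```bash
python3 -m jog '0.9 0 0 0 0;0.9 0 0 0 0;0.9 0 0 0 0;0.9 0 0 0 0;1 0 0 40 0' | sed -n '2p;4p;5p'; python3 -m jog '1 0 30 60 0;1 0 60 60 0;1 0 60 60 0;1 0 60 0 0;1 0 60 0 0' >/dev/null; python3 -m jog '1 0 60 0 0;1 0 30 0 0;1 0 0 0 0;1 0 0 0 0' ; python3 -c "
from h import *
d=grab()
for n in d:
    print(n); whites(d[n])
    for b in blobs(mask(d[n],*RED),8): print('red',b[0].round(1),b[1],onz(d[n],b[0],.064).round(4),onz(d[n],b[0],.163).round(4))"
```

```text
tcp_pos: [0.4319, -0.2516, 0.0488]
wrist_force: [1.0, 0.2, 1.1]
gripper_width: 0.947
time_s: 94.58
tcp_pos: [0.4343, 0.0733, 0.195]
ee_rot: [[-0.001, -1.0, -0.002], [-1.0, 0.001, -0.001], [0.001, 0.002, -1.0]]
wrist_force: [-0.4, -0.2, 0.4]
gripper_width: 1.002
gripper_force: 0.0
top
white ctr [ 0.5842 -0.1489] studs [ 0.5858 -0.114 ] dir 87.4 1 size [52. 92.] stud px [[0.56, -0.114]]
white ctr [ 0.5848 -0.2899] studs [ 0.5849 -0.2549] dir 89.8 1 size [52. 92.] stud px [[0.56, -0.256]]
white ctr [ 0.4355 -0.1504] studs [ 0.4343 -0.1154] dir 92.0 0 size [51. 95.] stud px []
white ctr [ 0.4395 -0.283 ] studs [ 0.4359 -0.2482] dir 95.9 1 size [49. 97.] stud px [[0.464, -0.246]]
red [269.6 132.7] 32 [0.7269 0.0014] [0.7093 0.0024]
red [391.1 193.7] 256 [ 0.5181 -0.4384] [ 0.5123 -0.4124]
side
white ctr [ 0.4399 -0.2836] studs [ 0.4358 -0.2488] dir 96.7 2 size [48. 97.] stud px [[0.465, -0.249], [0.412, -0.255]]
white ctr [ 0.5859 -0.1413] studs [ 0.5823 -0.1065] dir 95.9 2 size [81. 50.] stud px [[0.62, -0.122], [0.562, -0.117]]
white ctr [ 0.4365 -0.1509] studs [ 0.4368 -0.1859] dir -89.6 2 size [48. 97.] stud px [[0.465, -0.191], [0.411, -0.188]]
red [334.1 152.7] 173 [ 0.5148 -0.4311] [ 0.4446 -0.2825]
red [212.6 165.6] 65 [ 0.8077 -0.1007] [0.7035 0.0094]
```

```bash
python3 -m jog '0 55 -14 10 0;0 55 -14 0 0;0 55 -14 0 0;0 55 -14 0 0;0 55 -14 0 0' >/dev/null; python3 -m jog '0 0 0 0 0;0 0 0 0 0;0 0 0 0 0;0 0 0 0 0;0 0 0 0 0'; python3 m.py; python3 -m jog '0 0 0 -20 0;0 0 0 -8 0;0 0 0 0 0;0 0 0 0 0'|sed -n '2p;4p;5p'
```

```text
time_s: 95.92
tcp_pos: [0.7096, 0.0042, 0.2066]
ee_rot: [[0.0, -1.0, 0.001], [-1.0, -0.0, 0.0], [-0.0, -0.001, -1.0]]
wrist_force: [0.1, 0.3, -0.2]
gripper_width: 0.022
gripper_force: 0.0
moment [0.014 0.091 0.03 ] F [ 0.15  0.34 -0.21] tcp [0.7096 0.0042 0.2066] w 0.022 yaw -180.0 t 95.925
tcp_pos: [0.7105, 0.0039, 0.1784]
wrist_force: [-0.4, -0.5, 0.3]
gripper_width: 0.01
```

```bash
python3 -m jog '0 0 0 -4 0;0 0 0 -3 0;0 0 0 0 0'|sed -n '2p;4p'; python3 -m jog '0 0 0 -3 0;0 0 0 -3 0;0 0 0 0 0'|sed -n '2p;4p'; python3 -m jog '0 0 0 -2 0;0 0 0 0 0;0 0 0 0 0'|sed -n '2p;4p'; python3 -m jog '0 0 0 -1 0;0 0 0 0 0;0 0 0 0 0'|sed -n '2p;4p'
```

```text
tcp_pos: [0.7102, 0.0039, 0.1709]
wrist_force: [-0.4, 0.4, 2.2]
tcp_pos: [0.7102, 0.0039, 0.1651]
wrist_force: [-1.8, 0.4, 4.9]
tcp_pos: [0.7102, 0.0039, 0.1636]
wrist_force: [-1.6, 0.8, 6.6]
tcp_pos: [0.7103, 0.0039, 0.1635]
wrist_force: [-3.2, 1.6, 9.0]
```

```bash
python3 -m jog '0 0 0 -1.5 0;0 0 0 0 0;0 0 0 0 0'|sed -n '2p;4p'; python3 -m jog '0 0 0 10 0;0 0 0 20 0;0 0 0 50 0;0 0 0 30 0;0 0 0 0 0'|sed -n '2p;4p'; python3 -m jog '0 -60 0 0 0;0 -60 20 0 0;0 -60 40 0 0;0 -20 40 0 0;0 0 0 0 0'|sed -n '1,2p;4p';python3 -m jog '0 0 0 0 0;0 0 0 0 0;0 0 0 0 0;0 0 0 0 0'|sed -n '1,2p;4p'; python3 -c "
from h import *
d=grab()
for n in d:
    print(n); whites(d[n])
    for b in blobs(mask(d[n],*RED),8): print('red',b[0].round(1),b[1])
    for b in blobs(mask(d[n],*ORG),60): print('org',b[0].round(1),b[1])"
```

```text
tcp_pos: [0.7103, 0.0039, 0.1634]
wrist_force: [-4.9, 1.0, 12.8]
tcp_pos: [0.7112, 0.0039, 0.2726]
wrist_force: [0.2, 0.1, -0.2]
time_s: 99.55
tcp_pos: [0.5167, 0.0999, 0.2689]
wrist_force: [-0.3, -0.2, 0.2]
time_s: 100.05
tcp_pos: [0.519, 0.0978, 0.2698]
wrist_force: [0.5, -0.5, 0.6]
top
white ctr [ 0.5842 -0.1489] studs [ 0.5858 -0.114 ] dir 87.4 1 size [52. 92.] stud px [[0.56, -0.114]]
white ctr [ 0.5848 -0.2899] studs [ 0.5849 -0.2549] dir 89.8 0 size [52. 92.] stud px []
white ctr [ 0.4355 -0.1504] studs [ 0.4343 -0.1154] dir 92.0 0 size [51. 95.] stud px []
white ctr [ 0.4395 -0.2831] studs [ 0.4357 -0.2484] dir 96.2 1 size [49. 97.] stud px [[0.464, -0.246]]
red [269.6 132.7] 32
red [391.1 193.7] 257
org [232.2 170.5] 83
org [383.3 194.2] 265
org [147.1 194.3] 145
side
white ctr [ 0.5852 -0.2908] studs [ 0.5859 -0.2558] dir 88.9 1 size [49. 98.] stud px [[0.561, -0.26]]
white ctr [ 0.4399 -0.2836] studs [ 0.4358 -0.2488] dir 96.7 2 size [48. 97.] stud px [[0.465, -0.249], [0.412, -0.255]]
white ctr [ 0.5847 -0.1501] studs [ 0.5859 -0.1152] dir 88.0 1 size [96. 50.] stud px [[0.562, -0.117]]
white ctr [ 0.4365 -0.1509] studs [ 0.4368 -0.1859] dir -89.6 1 size [48. 97.] stud px [[0.411, -0.188]]
red [334.2 152.7] 174
red [212.6 165.6] 66
org [402.6  78.9] 550
org [237.1 143.9] 69
org [331.5 167.6] 111
org [161.5 313.5] 354
```

Everything is in place: four plates white face up, the jar on the coaster, the cap sprung back and the bottle unmoved. Handing in.

```bash
python3 -c "
from station import r
print(r.finish_job())"
```

```text
the job is handed in; nothing more can be done
None
```

I handed the job in at about 100 s with the jar on the coaster, all four plates lying white face up and apart inside the green mat's edges, and the duster cap pressed to its stop and sprung back, though two plates slipped from the grip mid-turn and landed white side up near the mat's back edge (one partly over it), and I moved both inward.

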